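# Set a straightedge to two pins and weigh it down for scribing

## Task

Get the marking-out plate ready for scribing: slide the straightedge across the plate, without lifting it off, until its long far edge touches both small upright pins at once, with both pins within its length. Then stand the solenoid coil upright on the straightedge's flat blade, beside the grip, as a hold-down weight, with the edge still touching both pins. Leave the other tools on the bench where they are.

Things in the scene. Friction and masses are not known exactly. Their poses are not given: they have to be found in the camera images.
- plate: Fixed flat dark steel marking-out plate on the bench, 220 (x) x 270 (y) x 12 mm thick. Origin at the centre of its underside, on the bench top; its x axis points away from the robot to the pins' side, y along its long side to the left. Two dowel pins stand on it at x = +50 mm, y = +60 and -60 mm.
- left_pin (a point): Centre of the top of the left dowel pin: bright steel, 8 mm diameter, standing 9 mm above the plate's top (1 mm less than the blade is thick), so this point is 21 mm above the bench. Axes as the plate's.
- right_pin (a point): Centre of the top of the right dowel pin, same as the left one, 120 mm from it.
- straightedge_mid (a point): Loose straightedge, about 0.3 kg, flat on the plate on the robot's side of the pins: aluminium blade 44 (x) x 200 (y) x 10 mm thick with a black grip rib on its middle, 14 (x) x 50 (y) mm, 30 mm high above the blade. This point: blade centre in plan, half-way up the rib, 25 mm above the blade's underside. x points to the graduated long edge (22 mm away) that must touch the pins, y to the left.
- coil_mid (a point): Loose solenoid coil, about 0.45 kg, on the bench between plate and robot: black block 50 x 50 mm, 45 mm high, with a grey steel spigot, 24 mm diameter, sticking out 30 mm level from its -x side (axis 24 mm above the underside). This point: centre of the black block, 22.5 mm above its underside; x points from the spigot into the block, z up.
- caliper: Bystander: digital caliper, 216 mm long, lying to the right of the plate; leave it. Origin on its underside.
- feeler_gauge: Bystander: closed feeler gauge, 92 x 19 x 12 mm, lying to the left in front of the plate; leave it. Origin at the centre of its underside.
- paste_tin: Bystander: round flat tin, 70 mm diameter, 26 mm high, to the right of the plate; leave it. Origin at the centre of its underside.
Mind the look-alikes: they are no part of the job. Leave any green look-alike of the part that bears coil_mid alone.

How it is judged:
By the outcome, as a careful person would: the job done as asked, in the order asked, and still so for the second after the job is handed in, with the robot touching nothing.
It also fails if it takes over 50 s, if anything falls off the work surface, if the arm or the gripper's body presses on something with over 40 N, if the wrist force passes 120 N, or if a joint passes its speed limit or range.

## Robot

A 6-joint arm with a two-finger parallel gripper is mounted at the origin on a cart in front of the work surface, level with it; the furniture and walls round the work are solid. World frame = base frame: x ahead of the robot, y to its left, z up, the work surface at z = 0. Lengths are in m, angles in rad, forces in N, time in s.
With the tool pointing down it reaches from about 0.25 to 0.725 m from the base axis. Payload 4 kg.
Tool frame: the origin (TCP) lies midway between the tips of the shut fingers; the grasp point (between the pads) lies 19 mm behind it; z points along the fingers, y is the direction in which the jaws open and shut (so a half turn about z gives the same grasp; the last joint's range is limited). The gripper opens to 85 mm and grips with 20 to 120 N. Pads are 22 mm wide; open, the fingers measure 114 mm over their backs; the gripper's body (76 mm by 85 mm) begins 54 mm behind the grasp point. The pads swing forward as they close: fully open they stand 13 mm farther back than shut.
Start: joints at [1.276, 0.241, 0.005, 1.335, 0, 1.571], TCP at [0.145, 0.478, 0.208] pointing down, gripper open.
Joint ranges: [-2.72, 2.72], [-1.05, 1.87], [-1.09, 1.28], [-1.99, 2.15], [-1.42, 1.44], [-3.14, 3.14]. Speed limits (rad/s): [2.79, 2.79, 3.14, 3.14, 3.14, 3.14].

## Interface

Orientations are given as a unit quaternion [x, y, z, w].
In Python, from workcell import bot, eyes, job gives the robot as it stands.
- The arm moves only by the shell command python3 -m crank 'ROWS'. ROWS is a JSON object of lists of equal length, an entry for each row: "dr": the turn, a rotation vector about the tool's x, y, z in rad, a list of three; "travel": the shift along the tool's x, y, z in m, a list of three; "hand": the finger opening in m, from 0 to 0.0854. In form: {"dr": [[wx, wy, wz], ...], "travel": [[x, y, z], ...], "hand": [hand, ...]}. A call has 1 to 10 rows; each row is the pose to reach, as a shift and turn from the pose commanded when the call began, along the tool's axes at that moment; what a row does not reach only later rows make up. A row lasts 1/8 s, in which the tool goes at most 62.5 mm and 10.7 degrees, less where a joint would pass 70% of its speed; a pose out of reach is approached as far as the arm can. A call with a gripper value outside its range is refused whole. The fingers move at their own pace and stop on an object; the grip force is fixed at half the most. Time passes only in rows, so rows that repeat a pose let the fingers close. It gives the time, the measured TCP pose, the force and the opening at its end, in the units of the state.
- bot.get_obs(): the state, without advancing time (a new reading comes with each control period).
- eyes.camera(name): name is "scene" or "side" or "wrist"; returns a dict with "color" (480x640x3 uint8, red, green, blue), "K" (3x3 intrinsics, pixels), "R" (3x3) and "t" (3): a world point X has camera coordinates R X + t; the wrist camera has in their place "T_tool_cam" (4x4, takes a point from camera to tool coordinates, whose origin is the TCP and whose axes are the flange's). Camera axes: x right, y down, z forward; pixel columns grow to the right and rows downward; lengths in m; the calibration is good to about 2 mm. A picture is of the moment at which its call begins: read the wrist's pose just before it. There is no depth.
- job.job_done(): hands the job in, once; it reports no verdict.
The state is a dict: "clock": time; "joint_pos": joint angles; "joint_vel": joint speeds; "tau": joint torques, N m; "eef_pos": TCP position; "tool_rot": TCP orientation; "ft_force": force on the tool from outside, world axes, zero at the start; "ft_torque": the same for the moment, N m; "grip_width": finger opening in m.
Only numpy, scipy, OpenCV 4.12 (cv2) and the standard library are available. Lean on these libraries where they do the work, as an engineer would, in place of code of your own. Each camera call takes 0.05 s, during which the arm holds its last target.

## Working session

There is one attempt and no reset: what is moved stays moved. The work goes in short steps, Python scripts to look and compute and a shell command to move; the robot and the scene stay as the last step left them, time stands still between calls to the robot, and variables do not carry over. Pictures are saved under pics/ and viewed, and the job is handed in when it is done.

```bash
ls; mkdir -p pics; python3 - <<'E'
from workcell import bot, eyes, job
import cv2,numpy as np
print(bot.get_obs())
for n in ["scene","side","wrist"]:
    c=eyes.camera(n); cv2.imwrite(f"pics/{n}0.png",c["color"][:,:,::-1])
    for k in c:
        if k!="color": print(n,k,np.round(c[k],4).tolist())
E
```

```text
pics
{'clock': 0.0, 'joint_pos': array([1.27598926e+00, 2.41410045e-01, 3.71177495e-03, 1.33518820e+00,
       3.45978839e-06, 1.57080959e+00]), 'joint_vel': array([-0.00022288,  0.00015846,  0.00164098,  0.0009268 , -0.0012239 ,
        0.00072019]), 'tau': array([-1.88394993e-04, -3.72320330e+01,  2.52406883e+01,  1.72174943e-02,
       -9.09711389e-06,  1.13885511e-05]), 'eef_pos': array([0.1450782 , 0.47777625, 0.20700972]), 'tool_rot': array([ 1.46876804e-01,  9.89154241e-01, -1.03348755e-03, -1.55194579e-04]), 'ft_force': array([ 0.23932273,  0.06904016, -0.4025671 ]), 'ft_torque': array([ 0.02328158, -0.01994113, -0.01597973]), 'grip_width': 0.0855090734505304}
scene K [[491.9305, 0.0, 316.691], [0.0, 491.9305, 236.4604], [0.0, 0.0, 1.0]]
scene R [[0.709, -0.7052, -0.0006], [-0.5778, -0.5804, -0.5739], [0.4044, 0.4072, -0.8189]]
scene t [-0.5395, 0.1989, 0.7635]
side K [[501.5738, 0.0, 315.6685], [0.0, 501.5738, 237.809], [0.0, 0.0, 1.0]]
side R [[0.9803, -0.1961, 0.0247], [-0.0814, -0.5147, -0.8535], [0.18, 0.8347, -0.5205]]
side t [-0.5813, -0.0481, 1.1081]
wrist K [[347.6073, 0.0, 320.4514], [0.0, 347.6073, 241.4362], [0.0, 0.0, 1.0]]
wrist T_tool_cam [[-0.0002, -0.9499, -0.3127, 0.0803], [1.0, 0.0001, -0.001, 0.0001], [0.001, -0.3127, 0.9499, -0.1666], [0.0, 0.0, 0.0, 1.0]]
```

View pics/scene0.png

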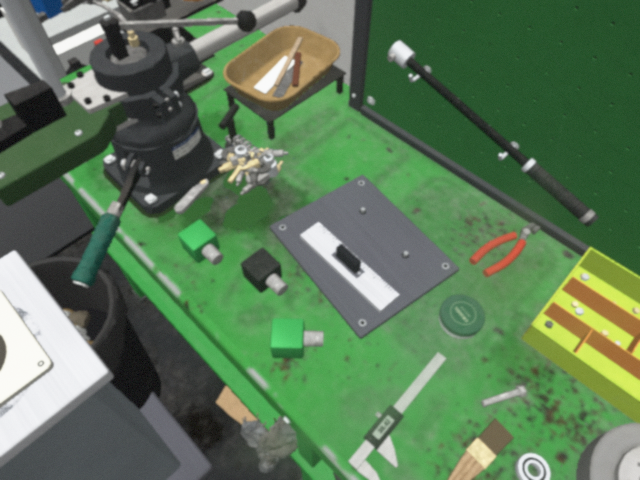

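View pics/side0.png

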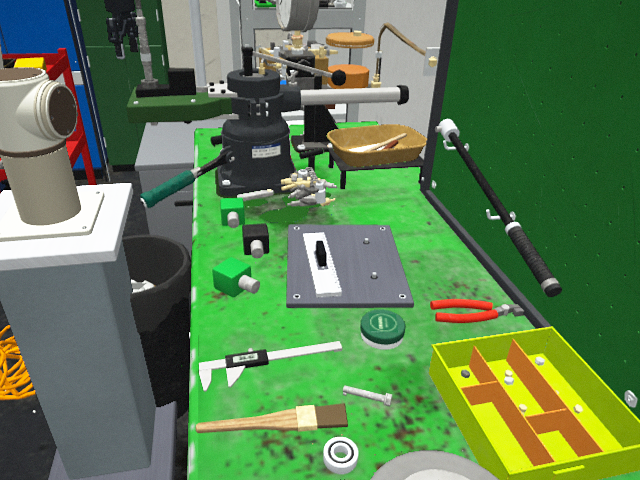

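View pics/wrist0.png

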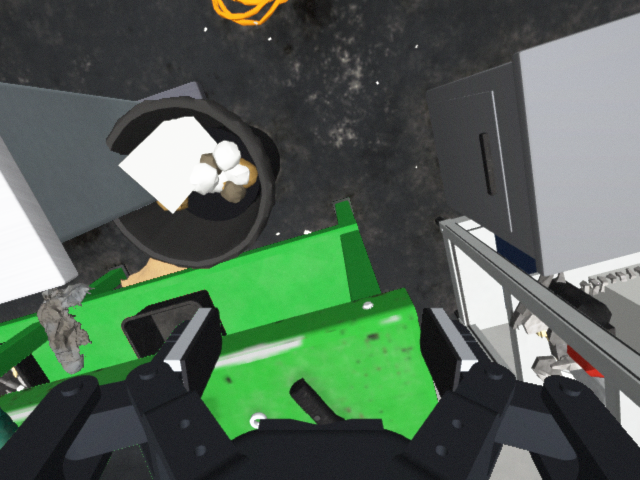

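The black block with a spigot is at scene (262,268). Green look-alikes are at (199,240) and (288,338) and stay untouched. The straightedge is near (348,262), with the pins at (362,210) and (405,254). I'll enlarge to confirm and measure.

```bash
cat > h.py <<'E'
import cv2,numpy as np,json
from scipy.spatial.transform import Rotation as Ro
def toolT():
    from workcell import bot
    o=bot.get_obs(); T=np.eye(4); T[:3,:3]=Ro.from_quat(o["tool_rot"]).as_matrix(); T[:3,3]=o["eef_pos"]; return T
def cam(n):
    from workcell import eyes
    T=toolT() if n=="wrist" else None
    c=dict(eyes.camera(n))
    if n=="wrist":
        W=T@c["T_tool_cam"]; c["R"]=W[:3,:3].T; c["t"]=-c["R"]@W[:3,3]
    return c
def save(c,name):
    cv2.imwrite(f"pics/{name}.png",c["color"][:,:,::-1]); np.savez(f"pics/{name}.npz",**{k:c[k] for k in("K","R","t","color")})
def load(name): return dict(np.load(f"pics/{name}.npz"))
def ray(c,uv,z):
    d=c["R"].T@np.linalg.solve(c["K"],[uv[0],uv[1],1.]); o=-c["R"].T@c["t"]
    return o+d*(z-o[2])/d[2]
def proj(c,X):
    p=c["K"]@(c["R"]@np.asarray(X)+c["t"]); return p[:2]/p[2]
def crop(c,x0,y0,x1,y1,s,name):
    im=cv2.resize(c["color"][y0:y1,x0:x1],None,fx=s,fy=s,interpolation=cv2.INTER_CUBIC)
    cv2.imwrite(f"pics/{name}.png",im[:,:,::-1])
E
python3 - <<'E'
from h import *
c=cam("scene"); save(c,"s1"); crop(c,170,170,470,390,2.6,"s1c")
d=cam("side"); save(d,"d1"); crop(d,190,180,430,350,3.3,"d1c")
print(proj(c,[.145,.478,.208]))
for n,uv,z in [("lp",(362,210),.021),("rp",(405,254),.021),("cL",(361,178),.012),("cN",(272,227),.012),("cR",(362,335),.012),("cF",(458,267),.012)]: print(n,ray(c,uv,z).round(4))
for n,uv,z in [("lp",(367,240),.021),("rp",(375,275),.021)]: print(n,ray(d,uv,z).round(4))
E
```

```text
[-133.10004902   72.73360519]
lp [ 0.6449 -0.2357  0.021 ]
rp [ 0.6258 -0.3536  0.021 ]
cL [ 0.7086 -0.1763  0.012 ]
cN [ 0.5046 -0.1417  0.012 ]
cR [ 0.4642 -0.4     0.012 ]
cF [ 0.6754 -0.4325  0.012 ]
lp [ 0.6504 -0.2398  0.021 ]
rp [ 0.6305 -0.3592  0.021 ]
```

View pics/s1c.png

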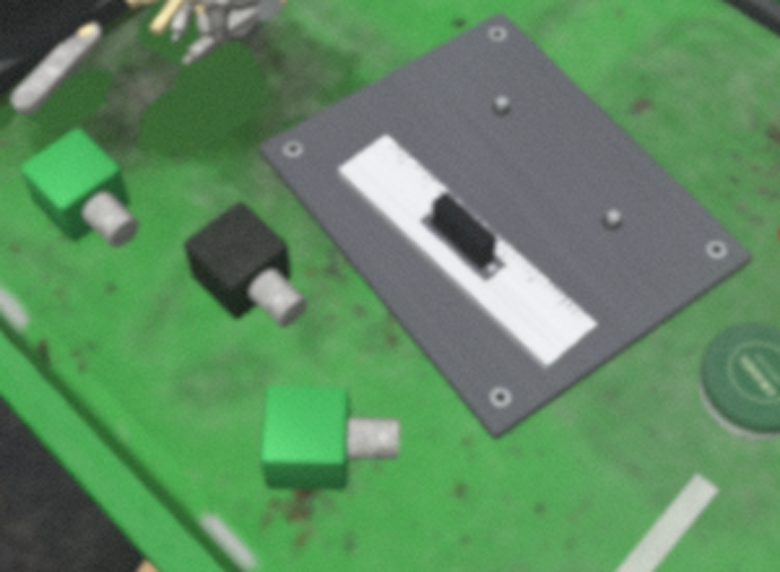

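View pics/d1c.png

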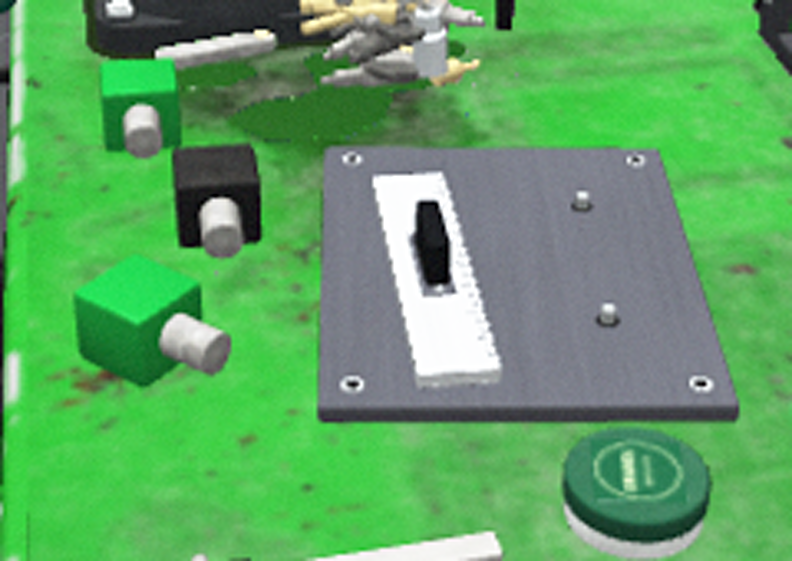

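The crop confirms the target coil is black, at scene (262,268), with its spigot toward world −y; the straightedge grip is at scene (348,262). I'm measuring both from the two fixed views, plus the obstacles along the path.

```bash
python3 - <<'E'
from h import *
c=load("s1");d=load("d1")
S=lambda x,y:(170+x/2.6,170+y/2.6); D=lambda x,y:(190+x/3.3,180+y/3.3)
print("vise base", [ray(c,p,0).round(3) for p in [(150,210),(220,170),(65,175)]], "pile",ray(c,(250,185),0).round(3), ray(c,(185,200),0.0).round(3))
print("vise side", [ray(d,p,0).round(3) for p in [(218,188),(290,190)]], "pile",ray(d,(320,205),0).round(3))
def tri(u,v):
    A=[];b=[]
    for cc,p in((c,u),(d,v)):
        P=cc["K"]@np.c_[cc["R"],cc["t"]]
        for i in(0,1):
            r=p[i]*P[2]-P[i]; A.append(r[:3]); b.append(-r[3])
    return np.linalg.lstsq(np.array(A),np.array(b),rcond=None)[0].round(4)
print("pins",tri(S(501,103),D(582,194)),tri(S(613,216),D(608,307)))
print("plate screws",tri(S(497,33),D(636,160)),tri(S(292,149),D(351,159)),tri(S(500,397),D(351,384)),tri(S(716,249),D(700,384)))
print("pile top",tri((240,150),(325,200)))
# blade top corners
print("blade S",[ray(c,S(*p),.022).round(4) for p in[(387,135),(338,169),(547,358),(597,322)]])
print("blade D",[ray(d,D(*p),.022).round(4) for p in[(443,173),(373,176),(417,376),(499,374)]])
print("coil top S",[ray(c,S(*p),.045).round(4) for p in[(240,205),(187,242),(236,285),(288,248)]])
print("coil top D",[ray(d,D(*p),.045).round(4) for p in[(253,147),(173,150),(178,193),(260,187)]])
E
```

```text
vise base [array([0.372, 0.059, 0.   ]), array([0.531, 0.046, 0.   ]), array([0.301, 0.256, 0.   ])] pile [ 0.548 -0.027  0.   ] [0.434 0.032 0.   ]
vise side [array([0.363, 0.09 , 0.   ]), array([0.538, 0.053, 0.   ])] pile [ 0.596 -0.037  0.   ]
pins [ 0.6492 -0.2348  0.0199] [ 0.6302 -0.3527  0.02  ]
plate screws [ 0.7022 -0.1834  0.0101] [ 0.5192 -0.1544  0.0106] [ 0.481  -0.3859  0.0116] [ 0.6632 -0.4153  0.0108]
pile top [ 0.6438  0.1313 -0.0783]
blade S [array([ 0.5683, -0.1993,  0.022 ]), array([ 0.5239, -0.1961,  0.022 ]), array([ 0.5166, -0.3916,  0.022 ]), array([ 0.5581, -0.3974,  0.022 ])]
blade D [array([ 0.5707, -0.1987,  0.022 ]), array([ 0.5269, -0.1955,  0.022 ]), array([ 0.5141, -0.3977,  0.022 ]), array([ 0.5566, -0.403 ,  0.022 ])]
coil top S [array([ 0.4481, -0.184 ,  0.045 ]), array([ 0.4054, -0.1815,  0.045 ]), array([ 0.4067, -0.2274,  0.045 ]), array([ 0.448 , -0.2303,  0.045 ])]
coil top D [array([ 0.4537, -0.188 ,  0.045 ]), array([ 0.4055, -0.1842,  0.045 ]), array([ 0.4047, -0.2346,  0.045 ]), array([ 0.4524, -0.2353,  0.045 ])]
```

The vise stands between the start pose and the work. I need its extents before choosing a path.

```bash
python3 - <<'E'
from h import *
c=load("s1");d=load("d1")
def tri(u,v):
    A=[];b=[];
    for cc,p in((c,u),(d,v)):
        P=cc["K"]@np.c_[cc["R"],cc["t"]]
        for i in(0,1):
            r=p[i]*P[2]-P[i]; A.append(r[:3]); b.append(-r[3])
    X=np.linalg.lstsq(np.array(A),np.array(b),rcond=None)[0]
    return X.round(3), (proj(c,X)-u).round(1),(proj(d,X)-v).round(1)
for n,u,v in [("grip end",(83,280),(147,200)),("grip top",(113,212),(195,178)),("lever pivot",(130,165),(226,156)),("top knob",(112,22),(247,48)),("bar ball",(245,20),(340,78)),("disc near",(95,75),(230,85)),("tube end",(303,3),(403,95)),("label",(185,148),(264,152)),("jaw block near",(38,100),(145,105)),("top",(128,60),(254,82))]:
    print(n,*tri(u,v))
crop(c,0,0,320,300,2.5,"vs"); crop(d,100,0,440,240,2.3,"vd")
E
```

```text
grip end [ 0.204 -0.01   0.029] [ 0.6 -1. ] [-0.8  0.3]
grip top [0.312 0.067 0.041] [-0.1  0.2] [ 0.1 -0.1]
lever pivot [0.388 0.111 0.075] [ 0.3 -0.5] [-0.4  0.2]
top knob [0.452 0.119 0.325] [ 0.1 -0.1] [-0.1  0.1]
bar ball [0.654 0.063 0.267] [ 0.6 -0.9] [-0.6  0.5]
disc near [0.41  0.159 0.234] [ 0.4 -0.6] [-0.4  0.3]
tube end [0.825 0.101 0.213] [ 0.5 -0.7] [-0.5  0.5]
label [0.474 0.046 0.105] [ 0.8 -1.2] [-0.9  0.6]
jaw block near [0.261 0.085 0.249] [-13.3  35. ] [ 16.7 -16.3]
top [0.465 0.142 0.243] [ 0.6 -0.9] [-0.6  0.4]
```

View pics/vs.png

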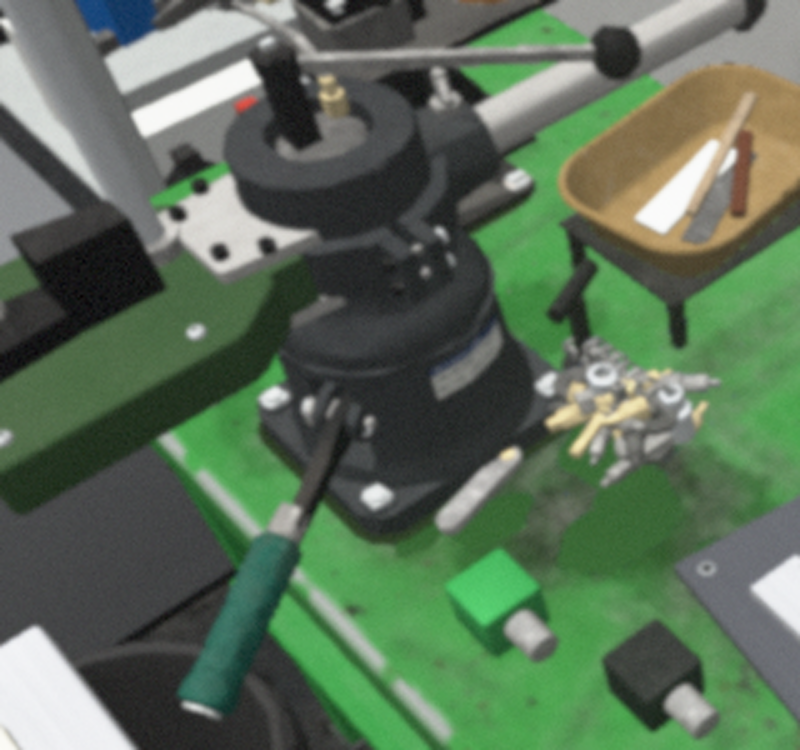

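View pics/vd.png

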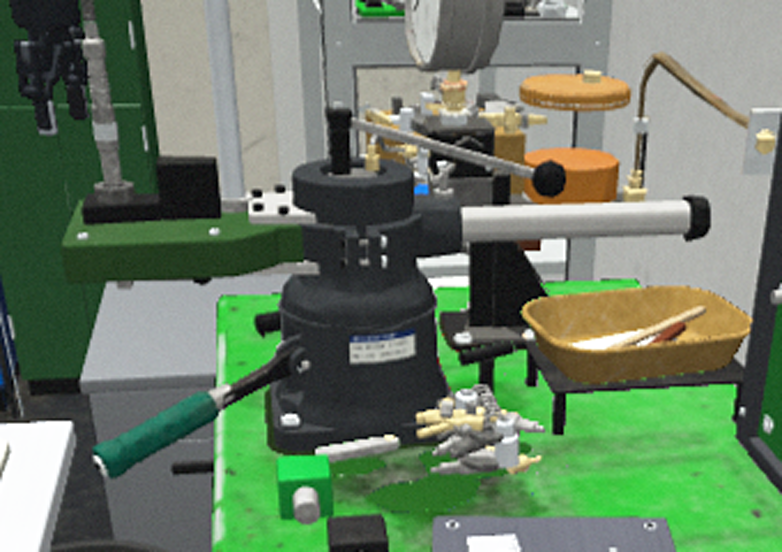

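```bash
python3 - <<'E'
from h import *
c=load("s1");d=load("d1")
T=toolT()
print(proj(d,T[:3,3]),proj(d,(T@[0,0,-.15,1])[:3]),proj(c,T[:3,3]))
def tri(u,v):
    A=[];b=[];
    for cc,p in((c,u),(d,v)):
        P=cc["K"]@np.c_[cc["R"],cc["t"]]
        for i in(0,1):
            r=p[i]*P[2]-P[i]; A.append(r[:3]); b.append(-r[3])
    X=np.linalg.lstsq(np.array(A),np.array(b),rcond=None)[0]
    return X.round(3), (proj(c,X)-u).round(1),(proj(d,X)-v).round(1)
V=lambda x,y:(x/2.5,y/2.5); W=lambda x,y:(100+x/2.3,y/2.3)
for n,u,v in [("screw green arm R",V(196,332),W(214,231)),("screw green arm L",V(5,438),W(82,236)),("post base",V(160,235),W(115,190)),("blk top right",V(163,285),W(218,215)),("blk top corner",V(100,205),W(217,158)),("silver plate bolt",V(220,252),W(258,190)),("post top",V(20,0),W(95,20)),("ball",V(615,50),W(548,178))]: print(n,*tri(u,v))
E
```

```text
[130.0020307   67.80728146] [120.64622036  10.28499571] [-132.78124418   72.90806927]
screw green arm R [0.324 0.065 0.227] [ 0.5 -0.8] [-0.5  0.3]
screw green arm L [0.205 0.062 0.227] [ 0.1 -0.2] [-0.1  0.1]
post base [ 0.282 -0.009  0.314] [-13.4  31.9] [ 15.5 -14.4]
blk top right [0.329 0.112 0.229] [ 0.1 -0.1] [-0.1  0. ]
blk top corner [0.329 0.145 0.275] [ 1.5 -2.4] [-1.5  0.9]
silver plate bolt [0.365 0.08  0.258] [ 2.  -3.2] [-2.1  1.3]
post top [ 0.28  -0.01   0.444] [-14.6  31.9] [ 13.7 -13.6]
ball [0.649 0.055 0.272] [ 0.1 -0.2] [-0.1  0.1]
```

```bash
python3 - <<'E'
from h import *
c=load("s1");d=load("d1")
def tri(u,v):
    A=[];b=[];
    for cc,p in((c,u),(d,v)):
        P=cc["K"]@np.c_[cc["R"],cc["t"]]
        for i in(0,1):
            r=p[i]*P[2]-P[i]; A.append(r[:3]); b.append(-r[3])
    X=np.linalg.lstsq(np.array(A),np.array(b),rcond=None)[0]
    return X.round(3), (proj(c,X)-u).round(1),(proj(d,X)-v).round(1)
V=lambda x,y:(x/2.5,y/2.5); W=lambda x,y:(100+x/2.3,y/2.3)
for n,u,v in [("pillar",V(155,240),W(232,195)),("pillar2",V(155,240),W(225,150))]: print(n,*tri(u,v))
# pillar candidates: scene line pts and side line
for X in ([.29,.15,.24],[.3,.2,.24],[.25,.13,.3]): print(X,proj(c,X)*2.5,(proj(d,X)-[100,0])*2.3)
crop(d,80,0,280,150,4,"vd2")
crop(c,0,0,200,150,4,"vs2")
E
```

```text
pillar [0.343 0.137 0.242] [ 0.3 -0.5] [-0.3  0.2]
pillar2 [0.335 0.063 0.298] [ 3.8 -5.7] [-3.7  2.2]
[0.29, 0.15, 0.24] [ 65.96478409 271.87614822] [177.44655749 195.33091745]
[0.3, 0.2, 0.24] [ 43.96505743 226.39955106] [188.96499142 182.60747684]
[0.25, 0.13, 0.3] [-39.55039212 237.48677871] [126.27812923 138.4968888 ]
```

View pics/vd2.png

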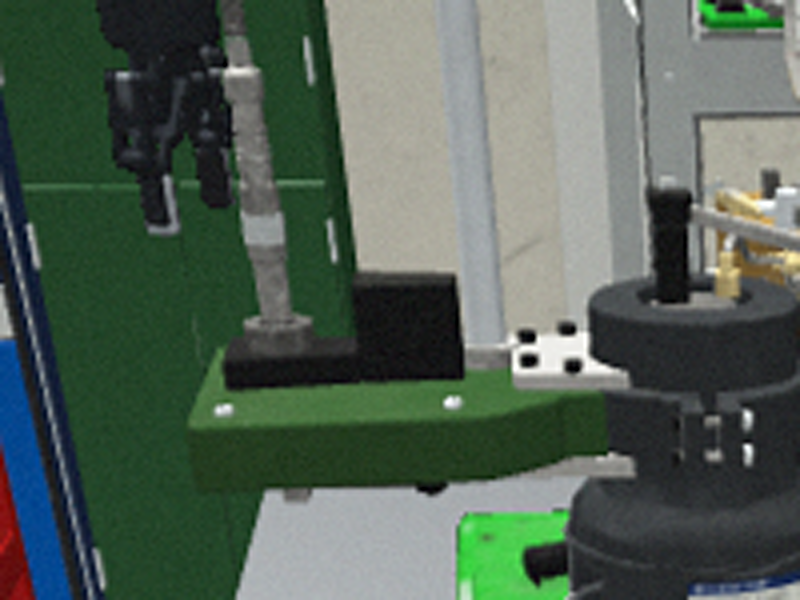

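View pics/vs2.png

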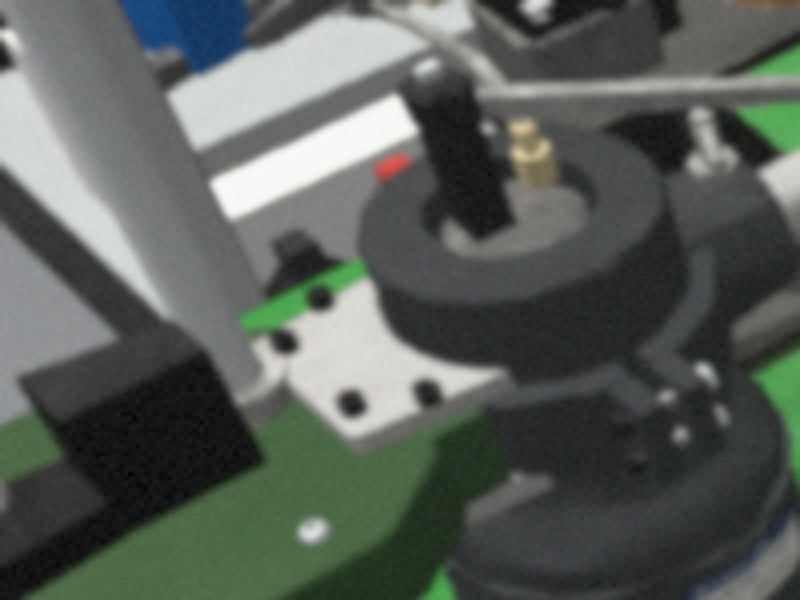

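```bash
python3 - <<'E'
from h import *
c=load("s1");d=load("d1")
print("cam pos",-c["R"].T@c["t"],-d["R"].T@d["t"])
for z in (.24,.3,.35,.4,.5): print(z,proj(c,[.343,.137,z]).round(),proj(d,[.343,.137,z]).round())
# rod in side: candidates at base px (149,84) for y planes
for z in (.24,.25,.26): print(z,ray(d,(149,84),z).round(3))
X=ray(d,(149,84),.255)
for z in (.25,.35,.4,.45): print(z,proj(d,[X[0],X[1],z]).round(), proj(c,[X[0],X[1],z]).round())
E
```

```text
cam pos [ 0.1886692  -0.57593915  0.73902717] [ 0.36643145 -1.06359274  0.55009629]
0.24 [63. 97.] [201.  86.]
0.3 [45. 63.] [198.  59.]
0.35 [29. 32.] [196.  35.]
0.4 [10. -4.] [194.  10.]
0.5 [-36. -92.] [189. -43.]
0.24 [0.226 0.165 0.24 ]
0.25 [0.231 0.125 0.25 ]
0.26 [0.235 0.086 0.26 ]
0.25 [149.  86.] [ -1. 137.]
0.35 [142.  38.] [-43.  78.]
0.4 [139.  12.] [-69.  42.]
0.45 [135. -15.] [-98.   1.]
```

The machine's pillar (about (0.34,0.14)) and rod (about (0.23,0.12)) rise past the top of both fixed views. I'll lift the tool and tilt it to see how tall they are.

```bash
python3 -m crank '{"dr":[[0,0,0],[0.1,0,0],[0.25,0,0],[0.4,0,0],[0.55,0,0],[0.7,0,0],[0.85,0,0],[0.95,0,0],[0.95,0,0]],"travel":[[0,0,-0.06],[0,-0.01,-0.12],[-0.01,-0.03,-0.17],[-0.015,-0.05,-0.22],[-0.02,-0.06,-0.24],[-0.02,-0.07,-0.24],[-0.02,-0.07,-0.24],[-0.02,-0.07,-0.24],[-0.02,-0.07,-0.24]],"hand":[0.085,0.085,0.085,0.085,0.085,0.085,0.085,0.085,0.085]}'
python3 - <<'E'
from h import *
c=cam("wrist"); save(c,"w2"); d=cam("side"); save(d,"d2"); print(-c["R"].T@c["t"])
E
```

```text
clock: 1.38
eef_pos: [0.112, 0.3037, 0.263]
tool_rot: [0.132, 0.893, -0.427, -0.062]
ft_force: [-0.4, 0.2, 0.0]
grip_width: 0.0848
[0.07226563 0.45070003 0.36778511]
```

View pics/w2.png

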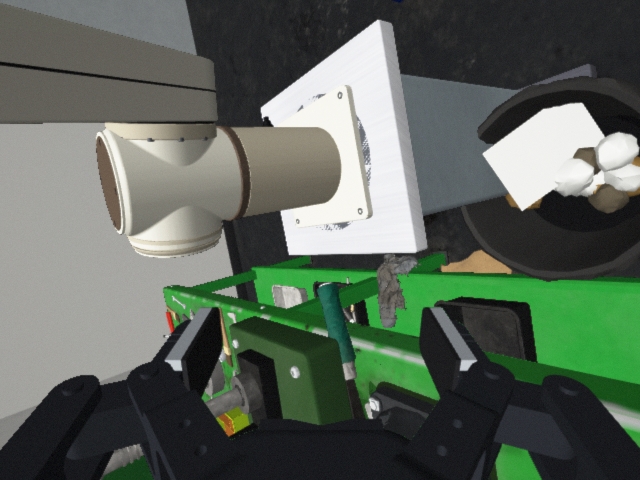

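View pics/d2.png

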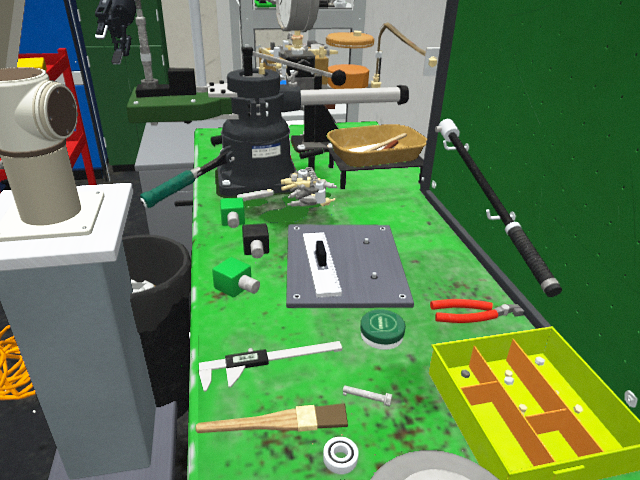

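```bash
python3 - <<'E'
from workcell import bot
o=bot.get_obs(); print(o["joint_pos"].round(3),o["eef_pos"].round(3),o["joint_vel"].round(2))
E
crop=1; python3 - <<'E'
from h import *
d=load("d2"); crop(d,0,0,240,160,3.3,"d2c")
E
```

```text
[ 1.245  0.612  0.292  2.147 -0.027  1.551] [0.112 0.303 0.262] [-0.   -0.06  0.08  0.04 -0.   -0.  ]
```

View pics/d2c.png

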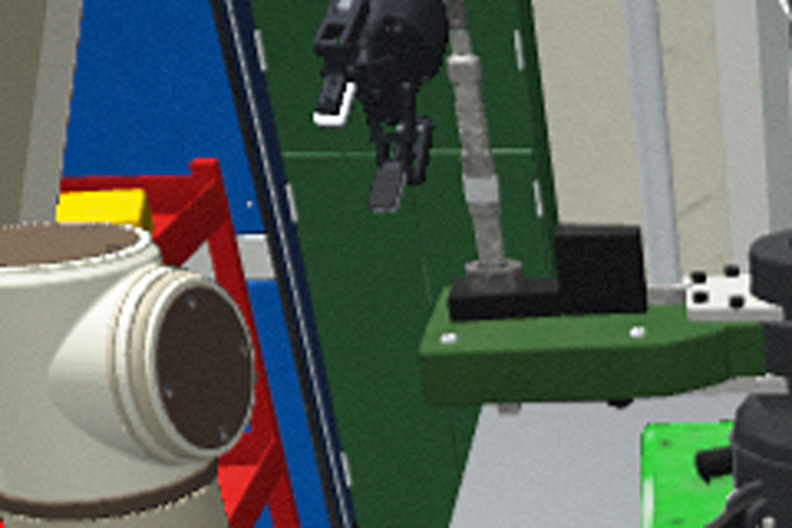

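The tilt stopped at joint 4's limit (2.15). The tool has to pitch outward instead, so I'll raise it that way and look over the machine.

```bash
python3 -m crank '{"dr":[[-0.15,0,0],[-0.3,0,0],[-0.45,0,0],[-0.6,0,0],[-0.75,0,0],[-0.9,0,0],[-1.05,0,0],[-1.2,0,0],[-1.2,0,0],[-1.2,0,0]],"travel":[[0,-0.02,-0.04],[0,-0.05,-0.08],[0,-0.07,-0.12],[0,-0.09,-0.16],[0,-0.11,-0.19],[0,-0.12,-0.2],[0,-0.12,-0.2],[0,-0.12,-0.2],[0,-0.12,-0.2],[0,-0.12,-0.2]],"hand":[0.085,0.085,0.085,0.085,0.085,0.085,0.085,0.085,0.085,0.085]}'
python3 - <<'E'
from h import *
from workcell import bot
print(bot.get_obs()["joint_pos"].round(3))
c=cam("wrist"); save(c,"w3"); print(-c["R"].T@c["t"]); print(toolT().round(3))
E
```

```text
clock: 2.72
eef_pos: [0.1348, 0.3804, 0.4857]
tool_rot: [0.144, 0.977, 0.155, 0.024]
ft_force: [0.3, 0.3, 0.2]
grip_width: 0.0853
[ 1.216 -0.17   0.247  1.674  0.018  1.511]
[0.04284409 0.35446244 0.64398195]
[[-0.957  0.274  0.09   0.135]
 [ 0.289  0.911  0.295  0.381]
 [-0.002  0.309 -0.951  0.485]
 [ 0.     0.     0.     1.   ]]
```

View pics/w3.png

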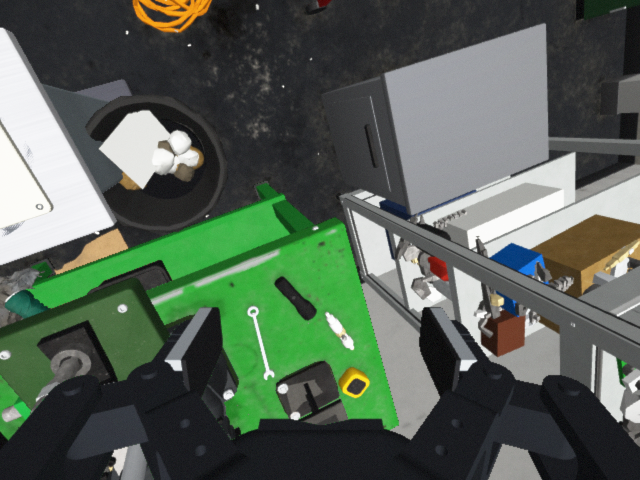

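```bash
python3 - <<'E'
from h import *
c=load("w3")
for z in (.255,.3,.35,.4,.45,.5): print(z,proj(c,[.232,.11,z]).round(),proj(c,[.343,.137,z]).round())
crop(c,0,260,240,440,3.3,"w3c")
E
```

```text
0.255 [ 53. 370.] [128. 428.]
0.3 [ 35. 400.] [120. 459.]
0.35 [  9. 442.] [109. 504.]
0.4 [-26. 500.] [ 95. 561.]
0.45 [-77. 583.] [ 76. 640.]
0.5 [-157.  715.] [ 48. 754.]
```

View pics/w3c.png

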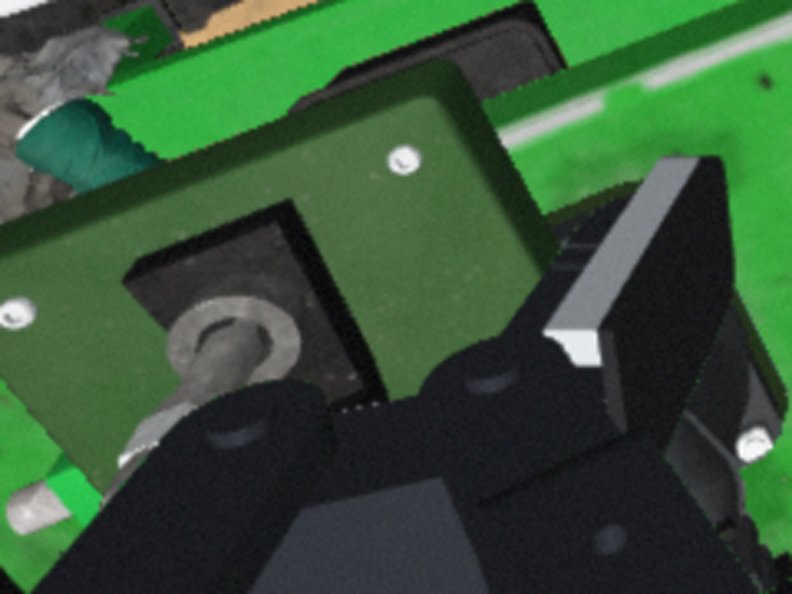

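```bash
python3 -m crank '{"dr":[[-0.12,0,0],[-0.28,0,0],[-0.44,0,0],[-0.6,0,0],[-0.75,0,0],[-0.86,0,0],[-0.86,0,0]],"travel":[[0,0.015,-0.05],[0,0.03,-0.1],[0,0.045,-0.15],[0,0.06,-0.19],[0,0.066,-0.204],[0,0.066,-0.204],[0,0.066,-0.204]],"hand":[0.085,0.085,0.085,0.085,0.085,0.085,0.085]}'
python3 - <<'E'
from h import *
from workcell import bot
print(bot.get_obs()["joint_pos"].round(3))
c=cam("wrist"); save(c,"w4"); print(-c["R"].T@c["t"]); print(toolT().round(3))
for z in (.255,.35,.4,.5,.6,.7): print(z,proj(c,[.232,.11,z]).round(),proj(c,[.343,.137,z]).round())
E
```

```text
clock: 3.65
eef_pos: [0.135, 0.3806, 0.6947]
tool_rot: [0.122, 0.826, 0.545, 0.081]
ft_force: [-0.1, -0.5, -1.0]
grip_width: 0.0851
[ 1.095 -0.66  -0.041  1.03   0.167  1.498]
[0.01391986 0.25795552 0.76063904]
[[-0.957  0.112  0.267  0.135]
 [ 0.289  0.375  0.881  0.381]
 [-0.001  0.92  -0.391  0.697]
 [ 0.     0.     0.     1.   ]]
0.255 [-540.  587.] [-263.  582.]
0.35 [-542.  687.] [-224.  648.]
0.4 [-544.  759.] [-199.  691.]
0.5 [-548.  978.] [-133.  803.]
0.6 [-557. 1430.] [-35. 969.]
0.7 [-586. 2904.] [ 128. 1245.]
```

View pics/w4.png

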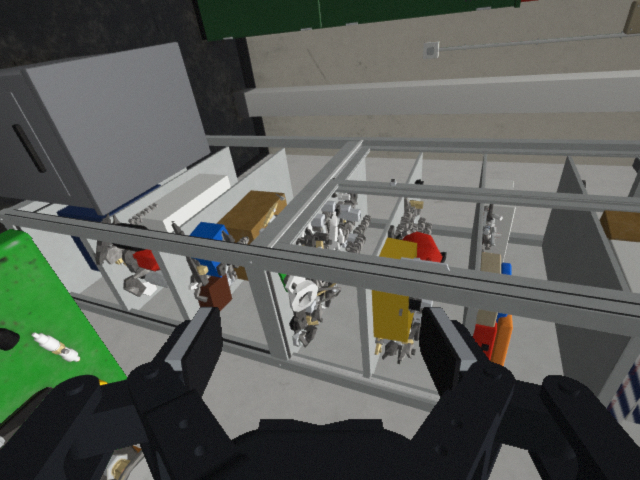

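```bash
python3 -m crank '{"dr":[[0,-0.11,0.046],[0,-0.22,0.092],[0,-0.322,0.137],[0,-0.322,0.137]],"travel":[[-0.045,-0.004,-0.009],[-0.09,-0.008,-0.018],[-0.137,-0.012,-0.028],[-0.137,-0.012,-0.028]],"hand":[0.085,0.085,0.085,0.085]}'
python3 - <<'E'
from h import *
from workcell import bot
print(bot.get_obs()["joint_pos"].round(3))
c=cam("wrist"); save(c,"w5"); print(-c["R"].T@c["t"]); print(toolT().round(3))
for z in (.255,.35,.4,.5,.6,.7): print(z,proj(c,[.232,.11,z]).round(),proj(c,[.343,.137,z]).round())
E
```

```text
clock: 4.2
eef_pos: [0.2599, 0.3117, 0.7]
tool_rot: [0.265, 0.79, 0.524, 0.176]
ft_force: [-0.2, 0.4, 0.1]
grip_width: 0.0851
[ 0.742 -0.655 -0.031  1.029  0.167  1.5  ]
[0.10357186 0.23837313 0.76514361]
[[-0.799  0.234  0.554  0.259]
 [ 0.601  0.31   0.736  0.312]
 [ 0.     0.921 -0.388  0.7  ]
 [ 0.     0.     0.     1.   ]]
0.255 [-424.  422.] [-157.  412.]
0.35 [-402.  477.] [-110.  447.]
0.4 [-387.  515.] [-80. 469.]
0.5 [-343.  623.] [ -7. 523.]
0.6 [-266.  814.] [ 95. 598.]
0.7 [ -91. 1246.] [244. 708.]
```

View pics/w5.png

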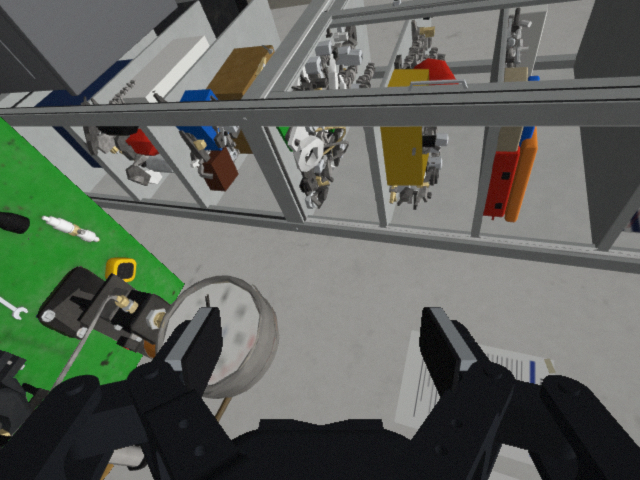

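```bash
python3 -m crank '{"dr":[[0.17,0,0],[0.34,0,0],[0.51,0,0],[0.65,0,0],[0.75,0,0],[0.75,0,0]],"travel":[[0,-0.03,0.012],[0,-0.06,0.025],[0,-0.09,0.038],[0,-0.11,0.047],[0,-0.11,0.047],[0,-0.11,0.047]],"hand":[0.085,0.085,0.085,0.085,0.085,0.085]}'
python3 - <<'E'
from h import *
from workcell import bot
print(bot.get_obs()["joint_pos"].round(3))
c=cam("wrist"); save(c,"w6"); print(-c["R"].T@c["t"]); print(toolT().round(3))
for z in (.255,.35,.4,.5,.6,.7): print(z,proj(c,[.232,.11,z]).round(),proj(c,[.343,.137,z]).round())
E
```

```text
clock: 5.0
eef_pos: [0.2582, 0.3159, 0.5776]
tool_rot: [0.307, 0.929, 0.198, 0.065]
ft_force: [0.5, 1.2, -0.0]
grip_width: 0.0854
[ 0.863 -0.152  0.489  1.794  0.029  1.508]
[0.15357304 0.30966001 0.72984417]
[[-0.802  0.545  0.244  0.258]
 [ 0.597  0.732  0.329  0.315]
 [ 0.     0.41  -0.912  0.578]
 [ 0.     0.     0.     1.   ]]
0.255 [ 78. 284.] [165. 321.]
0.35 [ 59. 321.] [166. 361.]
0.4 [ 45. 349.] [167. 389.]
0.5 [ -1. 440.] [170. 473.]
0.6 [-111.  656.] [176. 638.]
0.7 [-708. 1830.] [ 192. 1101.]
```

View pics/w6.png

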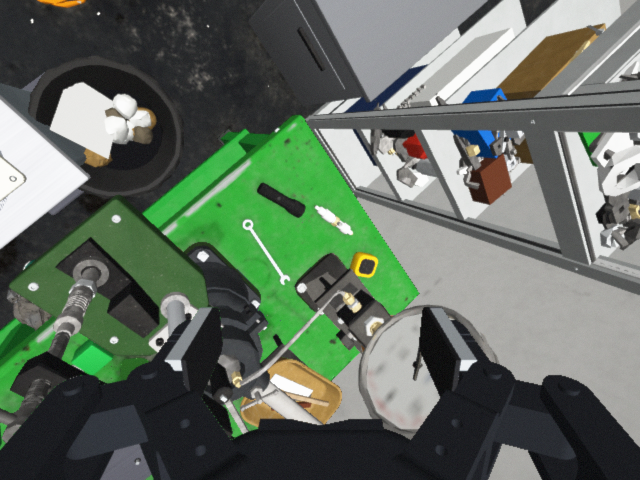

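```bash
python3 - <<'E'
from h import *
c=load("w6"); crop(c,0,190,280,480,2.6,"w6c")
for z in (.25,.43,.5): print(ray(c,(92,270),z).round(3),ray(c,(45,372),z).round(3),ray(c,(12,418),z).round(3))
E
```

```text
[0.231 0.131 0.25 ] [ 0.289 -0.005  0.25 ] [ 0.307 -0.075  0.25 ]
[0.202 0.198 0.43 ] [0.238 0.113 0.43 ] [0.249 0.069 0.43 ]
[0.191 0.224 0.5  ] [0.219 0.159 0.5  ] [0.227 0.126 0.5  ]
```

View pics/w6c.png

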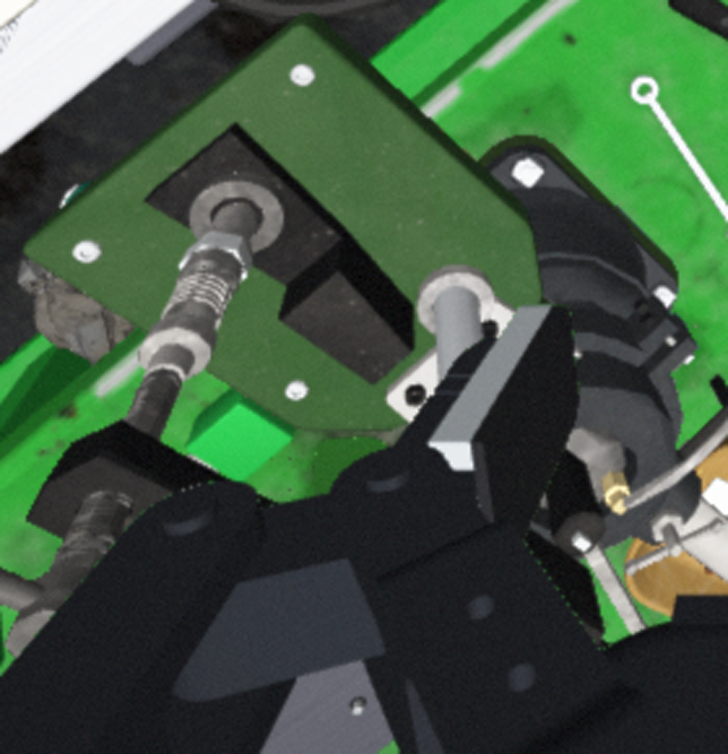

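The press's spindle and crosshead top out near z ≈ 0.5, at about (0.23,0.12). I'll cross over with the TCP at about 0.68. Lift first.

```bash
python3 -m crank '{"dr":[[-0.12,0,0],[-0.24,0,0],[-0.35,0,0],[-0.35,0,0]],"travel":[[0,0.02,-0.045],[0,0.041,-0.091],[0,0.041,-0.091],[0,0.041,-0.091]],"hand":[0.085,0.085,0.085,0.085]}'
python3 - <<'E'
from h import *
from workcell import bot
print(bot.get_obs()["joint_pos"].round(3)); print(toolT().round(3))
c=cam("wrist"); save(c,"w7")
E
```

```text
clock: 5.55
eef_pos: [0.2546, 0.3098, 0.6787]
tool_rot: [0.292, 0.878, 0.359, 0.119]
ft_force: [0.0, 0.4, 0.7]
grip_width: 0.085
[ 0.823 -0.353  0.427  1.578  0.074  1.495]
[[-0.801  0.427  0.42   0.255]
 [ 0.599  0.572  0.561  0.31 ]
 [-0.     0.7   -0.714  0.679]
 [ 0.     0.     0.     1.   ]]
```

View pics/w7.png

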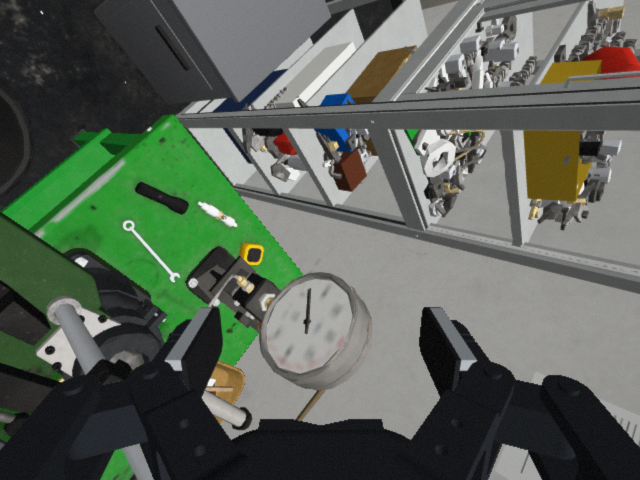

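```bash
python3 - <<'E'
from h import *
c=load("w7"); print(-c["R"].T@c["t"])
for z in (.255,.35,.4,.45,.5,.55,.6): print(z,proj(c,[.343,.137,z]).round())
crop(c,0,280,260,480,3,"w7c")
E
```

```text
[0.12067252 0.26496038 0.79778393]
0.255 [ 55. 326.]
0.35 [ 70. 357.]
0.4 [ 80. 379.]
0.45 [ 92. 404.]
0.5 [106. 435.]
0.55 [125. 474.]
0.6 [148. 524.]
```

View pics/w7c.png

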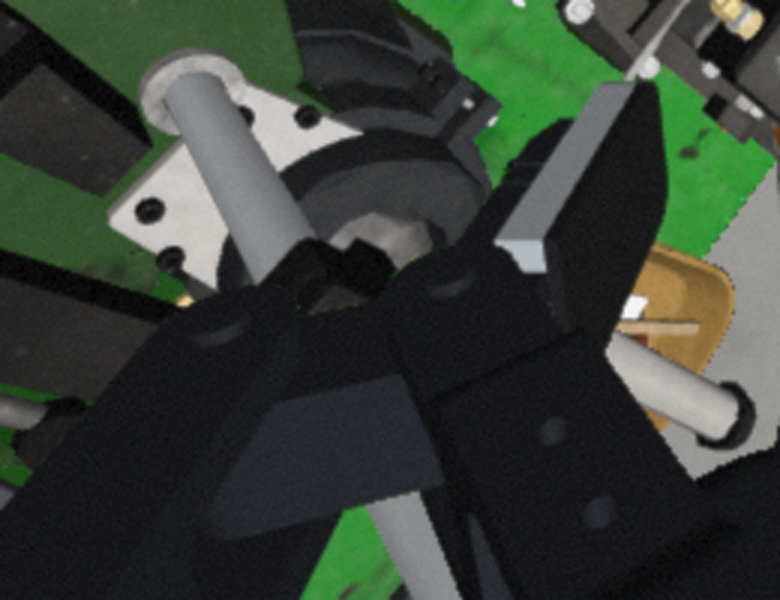

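```bash
python3 - <<'E'
from h import *
c=load("w7")
for z in (.255,.3,.35,.4,.45,.5,.55,.6): print(z,proj(c,[.232,.125,z]).round())
for z in (.3,.35,.4,.45,.5,.55,.6): print(z,ray(c,(17,423),z).round(3))
E
```

```text
0.255 [-44. 288.]
0.3 [-45. 302.]
0.35 [-46. 320.]
0.4 [-47. 342.]
0.45 [-48. 370.]
0.5 [-49. 407.]
0.55 [-51. 456.]
0.6 [-54. 527.]
0.3 [0.377 0.034 0.3  ]
0.35 [0.351 0.057 0.35 ]
0.4 [0.325 0.08  0.4  ]
0.45 [0.3   0.103 0.45 ]
0.5 [0.274 0.127 0.5  ]
0.55 [0.248 0.15  0.55 ]
0.6 [0.222 0.173 0.6  ]
```

```bash
python3 -m crank '{"dr":[[0,-0.12,0.12],[0,-0.24,0.24],[0,-0.36,0.36],[0,-0.48,0.49],[0,-0.61,0.62],[0,-0.61,0.62]],"travel":[[0.03,0,0],[0.06,0,0],[0.09,0,0],[0.098,0,0],[0.098,0,0],[0.098,0,0]],"hand":[0.085,0.085,0.085,0.085,0.085,0.085]}'
python3 - <<'E'
from h import *
from workcell import bot
print(bot.get_obs()["joint_pos"].round(3)); print(toolT().round(3))
c=cam("wrist"); save(c,"w8");print(-c["R"].T@c["t"])
for z in (.255,.35,.4,.5,.6,.7,.8): print(z,proj(c,[.232,.12,z]).round(),proj(c,[.343,.137,z]).round())
E
```

```text
clock: 6.35
eef_pos: [0.1863, 0.3763, 0.6372]
tool_rot: [0.616, 0.688, 0.301, 0.239]
ft_force: [0.1, 0.8, -0.4]
grip_width: 0.0849
[ 1.696  0.045  0.669  2.15  -0.788  3.137]
[[-0.128  0.703  0.7    0.186]
 [ 0.991  0.061  0.12   0.376]
 [ 0.042  0.709 -0.704  0.637]
 [ 0.     0.     0.     1.   ]]
[0.06006654 0.43614943 0.75810323]
0.255 [153. 374.] [219. 342.]
0.35 [180. 406.] [251. 365.]
0.4 [197. 426.] [270. 380.]
0.5 [242. 479.] [319. 416.]
0.6 [308. 556.] [386. 466.]
0.7 [415. 681.] [484. 538.]
0.8 [615. 916.] [639. 654.]
```

View pics/w8.png

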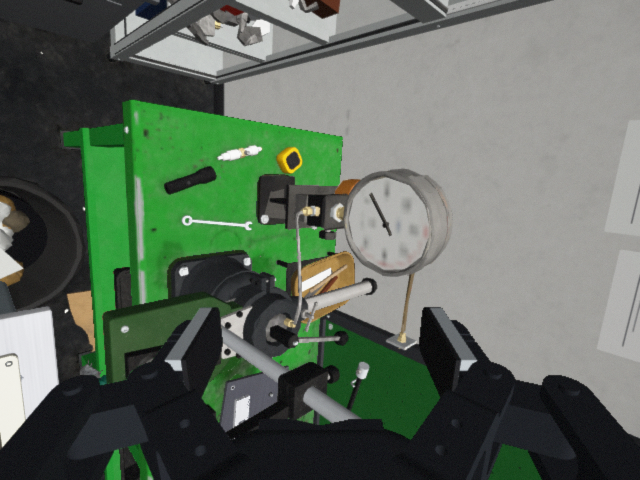

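Only the pillar's lower part is visible, and it rises past z ≈ 0.55 with a clamp at (305,385). So the route should stay inside the pillar, at small radius and high. I'll fit the arm's kinematics from the logged poses to check that this is reachable.

```bash
cat > kin.py <<'E'
import numpy as np
from scipy.optimize import least_squares
J=np.array([[1.276,.2414,.0037,1.3352,0,1.571],[1.245,.612,.292,2.147,-.027,1.551],[1.216,-.17,.247,1.674,.018,1.511],[1.095,-.66,-.041,1.03,.167,1.498],[.742,-.655,-.031,1.029,.167,1.5],[.863,-.152,.489,1.794,.029,1.508],[.823,-.353,.427,1.578,.074,1.495],[1.696,.045,.669,2.15,-.788,3.137]])
P=np.array([[.1451,.4778,.207],[.112,.303,.262],[.135,.381,.485],[.135,.381,.697],[.259,.312,.70],[.258,.315,.578],[.2546,.3098,.6787],[.186,.376,.637]])
def fk(p,q):
    h,r0,L1,L2,a,L3,L4,b,k=p
    q1,q2,q3,q4,q5=q[:5]
    f=q2-q3; s=f+q4
    r=r0+L1*np.sin(q2+b)+L2*np.cos(f+a)+L3*np.cos(s)
    z=h+L1*np.cos(q2+b)-L2*np.sin(f+a)-L3*np.sin(s)
    # j5 yaw about axis perpendicular: tool dir deflects tangentially
    er=np.array([np.cos(q1),np.sin(q1),0]);et=np.array([-er[1],er[0],0]);ez=np.array([0,0,1.])
    d=np.cos(s)*er-np.sin(s)*ez
    return er*r+ez*z+L4*(d*np.cos(q5)+k*et*np.sin(q5))
def res(p,k): 
    p=np.r_[p,k]; return np.concatenate([fk(p,q)-x for q,x in zip(J,P)])
best=min((least_squares(res,[.25,0,.3,.3,0,.1,.2,0],args=(k,)) for k in(1,-1)),key=lambda s:s.cost)
k=1 if np.abs(res(best.x,1)).max()<np.abs(res(best.x,-1)).max() else -1
p=np.r_[best.x,k]
E
python3 - <<'E'
from kin import *
print(p.round(3),np.abs(res(best.x,k)).max())
E
```

```text
[ 0.241 -0.     0.492  0.391 -0.024  0.102  0.327  0.002  1.   ] 0.001402395074515006
```

```bash
cat >> h.py <<'E'
def pose(az,r,z,s):
    er=np.array([np.cos(az),np.sin(az),0]);ez=np.array([0,0,1.])
    zt=np.cos(s)*er-np.sin(s)*ez; yt=np.sin(s)*er+np.cos(s)*ez
    T=np.eye(4);T[:3,:3]=np.c_[np.cross(yt,zt),yt,zt];T[:3,3]=er*r+ez*z;return T
def rel(T0,T1):
    D=np.linalg.inv(T0)@T1; w=Ro.from_matrix(D[:3,:3]).as_rotvec(); t=D[:3,3]
    n=max(np.linalg.norm(w)/.18,np.linalg.norm(t)/.06)
    print("dr",w.round(3).tolist(),"travel",t.round(4).tolist(),"rows>=",round(n,1)); return w,t
E
python3 - <<'E'
from h import *
T=toolT()
A=pose(.95,.25,.64,.95);B=pose(.8,.12,.58,.95);
rel(T,A);rel(A,B)
rel(B,pose(.17,.12,.58,.95)); rel(B,pose(.5,.12,.58,.95))
E
```

```text
dr [0.162, 0.518, -0.631] travel [-0.1669, -0.0348, -0.0542] rows>= 4.6
dr [0.0, -0.087, 0.122] travel [-0.0179, -0.1417, -0.0276] rows>= 2.4
dr [0.0, -0.366, 0.512] travel [-0.0707, -0.0187, -0.0134] rows>= 3.5
dr [-0.0, -0.175, 0.244] travel [-0.0355, -0.0044, -0.0031] rows>= 1.7
```

```bash
python3 -m crank '{"dr":[[0.03,0.1,-0.12],[0.06,0.2,-0.25],[0.1,0.31,-0.38],[0.13,0.41,-0.5],[0.162,0.518,-0.631],[0.162,0.518,-0.631]],"travel":[[-0.02,-0.005,-0.01],[-0.05,-0.01,-0.02],[-0.09,-0.02,-0.03],[-0.13,-0.027,-0.042],[-0.167,-0.035,-0.054],[-0.167,-0.035,-0.054]],"hand":[0.04,0.02,0.02,0.02,0.02,0.02]}'
python3 - <<'E'
from h import *
from workcell import bot
print(bot.get_obs()["joint_pos"].round(3))
T=toolT();B=pose(.8,.12,.58,.95);print(T[:3,3].round(3)); rel(T,B)
E
```

```text
clock: 7.15
eef_pos: [0.1498, 0.2008, 0.6398]
tool_rot: [0.315, 0.899, 0.289, 0.093]
ft_force: [1.3, 0.5, -0.8]
grip_width: 0.0198
[ 0.953 -0.49   0.417  1.861 -0.018  1.62 ]
[0.15  0.201 0.64 ]
dr [-0.005, -0.071, 0.075] travel [-0.02, -0.1414, -0.0272] rows>= 2.4
```

```bash
python3 -m crank '{"dr":[[0,-0.02,0.03],[0,-0.05,0.05],[0,-0.071,0.075],[0,-0.071,0.075]],"travel":[[-0.007,-0.047,-0.009],[-0.014,-0.094,-0.018],[-0.02,-0.141,-0.027],[-0.02,-0.141,-0.027]],"hand":[0.02,0.02,0.02,0.02]}'
python3 - <<'E'
from h import *
from workcell import bot
print(bot.get_obs()["joint_pos"].round(3))
T=toolT();print(T[:3,3].round(3),T[:3,2].round(3))
c=cam("wrist"); save(c,"w9");print(-c["R"].T@c["t"])
d=cam("side"); save(d,"d9"); crop(d,0,0,320,240,2.5,"d9c")
for z in (.255,.35,.4,.45,.5,.6): print(z,proj(c,[.232,.12,z]).round(),proj(c,[.343,.137,z]).round())
B=pose(.17,.12,.58,.95); rel(T,B)
E
```

```text
clock: 7.65
eef_pos: [0.0814, 0.0845, 0.5803]
tool_rot: [0.361, 0.881, 0.282, 0.116]
ft_force: [-1.3, 0.6, 0.9]
grip_width: 0.0199
[ 0.771 -0.761  0.227  1.939  0.012  1.553]
[0.081 0.084 0.58 ] [ 0.408  0.413 -0.814]
[-0.04342169  0.07251217  0.71601384]
0.255 [267. 238.] [316. 266.]
0.35 [300. 256.] [351. 285.]
0.4 [322. 268.] [374. 298.]
0.45 [349. 282.] [401. 312.]
0.5 [381. 300.] [432. 330.]
0.6 [475. 351.] [518. 377.]
dr [-0.001, -0.361, 0.507] travel [-0.0713, -0.0164, -0.0112] rows>= 3.5
```

View pics/w9.png

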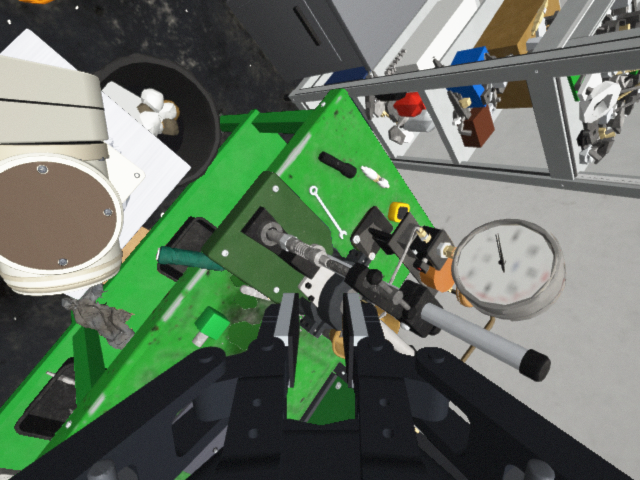

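View pics/d9c.png

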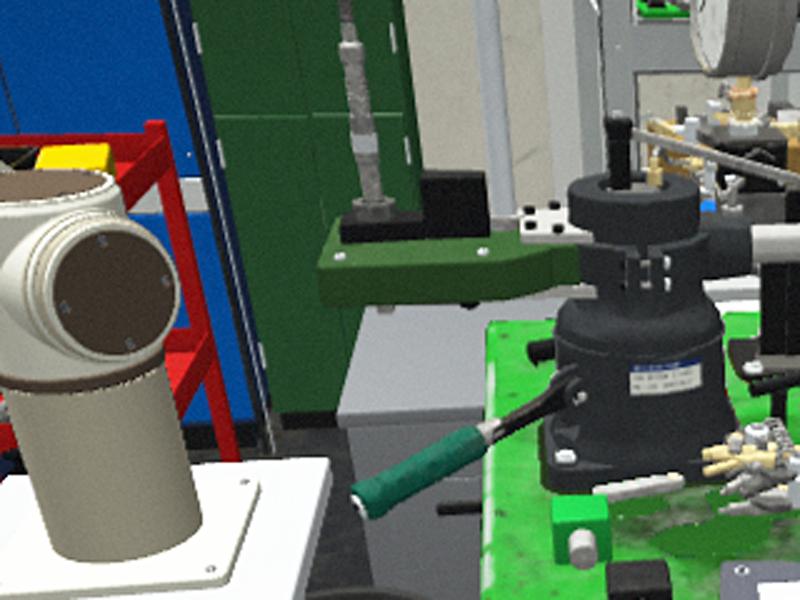

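The whole machine is now visible: the pillar top is at (540,365), z ≈ 0.61, and the spindle top is around z 0.5. The folded tool is inside it, so I'll sweep past.

```bash
python3 - <<'E'
from h import *
T=toolT(); rel(T,pose(-.4,.13,.58,.95))
E
```

```text
dr [-0.004, -0.692, 0.974] travel [-0.1222, -0.0595, -0.042] rows>= 6.6
```

```bash
python3 -m crank '{"dr":[[0,-0.09,0.12],[0,-0.18,0.25],[0,-0.28,0.39],[0,-0.38,0.53],[0,-0.48,0.68],[0,-0.59,0.83],[0,-0.692,0.974],[0,-0.692,0.974]],"travel":[[-0.016,-0.007,-0.005],[-0.032,-0.014,-0.01],[-0.05,-0.022,-0.016],[-0.068,-0.031,-0.022],[-0.086,-0.04,-0.029],[-0.105,-0.05,-0.036],[-0.122,-0.059,-0.042],[-0.122,-0.059,-0.042]],"hand":[0.02,0.02,0.02,0.02,0.02,0.02,0.02,0.02]}'
python3 - <<'E'
from h import *
from workcell import bot
print(bot.get_obs()["joint_pos"].round(3))
T=toolT();print(T[:3,3].round(3),T[:3,2].round(3))
# straightedge estimates
e=np.array([[.5683,-.1993],[.5239,-.1961],[.5166,-.3916],[.5581,-.3974],[.5707,-.1987],[.5269,-.1955],[.5141,-.3977],[.5566,-.403]])
m=e.mean(0);print("mid",m,"yaw",np.degrees(np.arctan2(e[3]-e[0],1)))
for a,b in((0,3),(1,2),(4,7),(5,6)):
    v=e[a]-e[b];print(np.degrees(np.arctan2(-v[0],v[1])))
# hover: tool down, tool y along blade x
yaw=np.arctan2(-.16,.987)
def down(x,y,z,ang):
    T=np.eye(4);yt=np.array([np.cos(ang),np.sin(ang),0]);zt=np.array([0,0,-1.]);T[:3,:3]=np.c_[np.cross(yt,zt),yt,zt];T[:3,3]=[x,y,z];return T
rel(T,down(.48,-.27,.25,np.radians(-5)))
rel(T,pose(-.45,.35,.45,1.3))
E
```

```text
clock: 8.75
eef_pos: [0.1214, -0.0518, 0.579]
tool_rot: [0.797, 0.523, 0.162, 0.254]
ft_force: [-0.1, 0.3, -0.1]
grip_width: 0.0199
[-0.466 -0.741  0.217  1.917  0.025  1.523]
[ 0.121 -0.052  0.579] [ 0.525 -0.236 -0.818]
mid [ 0.5419    -0.2974125] yaw [ -0.58439668 -11.20521935]
-2.947507902344287
-2.138439702201046
-3.9480736845364586
-3.6221992133332037
dr [0.606, 0.106, -0.313] travel [-0.0539, 0.151, 0.5087] rows>= 8.9
dr [0.342, -0.01, 0.037] travel [-0.0135, 0.1039, 0.2309] rows>= 4.2
```

```bash
python3 -m crank '{"dr":[[0.06,0.01,-0.03],[0.12,0.02,-0.06],[0.18,0.03,-0.09],[0.24,0.04,-0.12],[0.3,0.05,-0.16],[0.37,0.06,-0.19],[0.44,0.08,-0.23],[0.51,0.09,-0.26],[0.606,0.106,-0.313],[0.606,0.106,-0.313]],"travel":[[-0.005,0.015,0.05],[-0.01,0.03,0.1],[-0.017,0.046,0.155],[-0.023,0.062,0.21],[-0.029,0.078,0.265],[-0.034,0.094,0.32],[-0.04,0.11,0.375],[-0.045,0.128,0.43],[-0.05,0.14,0.47],[-0.05,0.14,0.47]],"hand":[0.04,0.04,0.04,0.04,0.04,0.04,0.04,0.04,0.04,0.04]}'
python3 - <<'E'
from h import *
from workcell import bot
print(bot.get_obs()["joint_pos"].round(3))
T=toolT();print(T.round(3))
c=cam("wrist"); save(c,"w10");print(-c["R"].T@c["t"])
E
```

```text
clock: 10.0
eef_pos: [0.4597, -0.2433, 0.2652]
tool_rot: [0.729, 0.684, -0.003, -0.008]
ft_force: [-0.4, 0.2, -0.6]
grip_width: 0.0398
[-0.487  0.28   0.206  1.513 -0.     1.148]
[[ 0.064  0.998 -0.015  0.46 ]
 [ 0.998 -0.063  0.008 -0.243]
 [ 0.007 -0.016 -1.     0.265]
 [ 0.     0.     0.     1.   ]]
[ 0.46757449 -0.1641688   0.43231281]
```

View pics/w10.png

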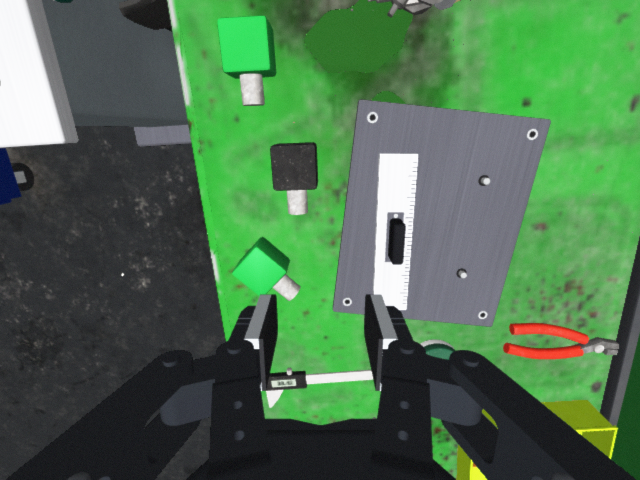

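Good overhead view. Pins are at (485,181) and (462,274), the blade spans (378–418,154–309) with its rib at (397,242), and the black coil is at (294,167) with its spigot toward (297,202). I'm measuring these with masks.

```bash
cat > meas.py <<'E'
from h import *
def blade(c,zt=.022,box=None,thr=185):
    im=c["color"].astype(int); m=((im.min(2)>thr)&(im.max(2)-im.min(2)<30)).astype(np.uint8)
    if box is not None:
        k=np.zeros_like(m);k[box[1]:box[3],box[0]:box[2]]=1;m&=k
    n,l,s,_=cv2.connectedComponentsWithStats(m); return m,l,s
def rect(pts):
    r=cv2.minAreaRect(np.float32(pts)); return cv2.boxPoints(r)
E
python3 - <<'E'
from meas import *
c=load("w10")
crop(c,340,90,560,340,2.4,"w10p"); crop(c,250,130,340,230,6,"w10k")
m,l,s=blade(c,box=(365,145,425,315),thr=150)
i=1+np.argmax(s[1:,4]);print(s[i])
b=rect(np.argwhere(l==i)[:,::-1]);print(b.round(1).tolist())
w=np.array([ray(c,p,.022) for p in b]);print(w.round(4));print("mid",w.mean(0))
im=c["color"].astype(int)
for x,y in((485,181),(462,274)):
    sub=im[y-9:y+10,x-9:x+10].min(2);yy,xx=np.nonzero(sub>140);print("pin",x-9+xx.mean(),y-9+yy.mean(),len(xx),ray(c,(x-9+xx.mean(),y-9+yy.mean()),.021).round(4))
d=(im.max(2)<75).astype(np.uint8);k=np.zeros_like(d);k[138:198,262:325]=1;d&=k
print("coil", rect(np.argwhere(d)[:,::-1]).round(1).tolist())
E
```

```text
[ 373  153   46  158 4795]
[[366.8999938964844, 307.5], [379.0, 150.1999969482422], [418.6000061035156, 153.1999969482422], [406.5, 310.5]]
[[ 0.5075 -0.3911  0.022 ]
 [ 0.5258 -0.1909  0.022 ]
 [ 0.5708 -0.1971  0.022 ]
 [ 0.5595 -0.3984  0.022 ]]
mid [ 0.54089641 -0.29439575  0.022     ]
pin 486.3478260869565 180.80434782608697 46 [ 0.6504 -0.2336  0.021 ]
pin 463.1714285714286 275.0 35 [ 0.6309 -0.352   0.021 ]
coil [[269.79998779296875, 143.89999389648438], [315.79998779296875, 142.10000610351562], [317.70001220703125, 188.5], [271.70001220703125, 190.39999389648438]]
```

View pics/w10p.png

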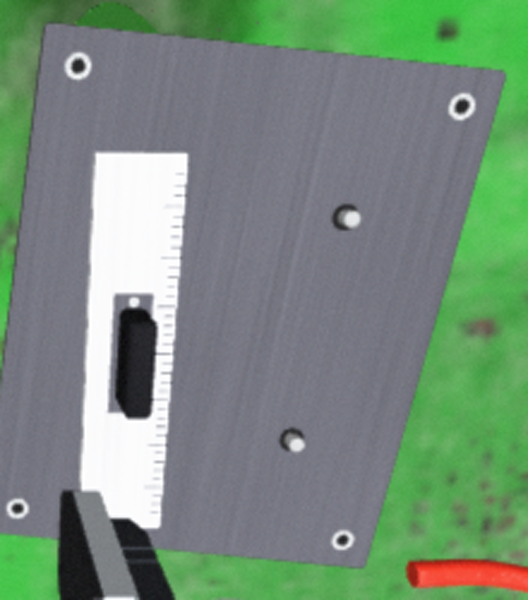

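View pics/w10k.png

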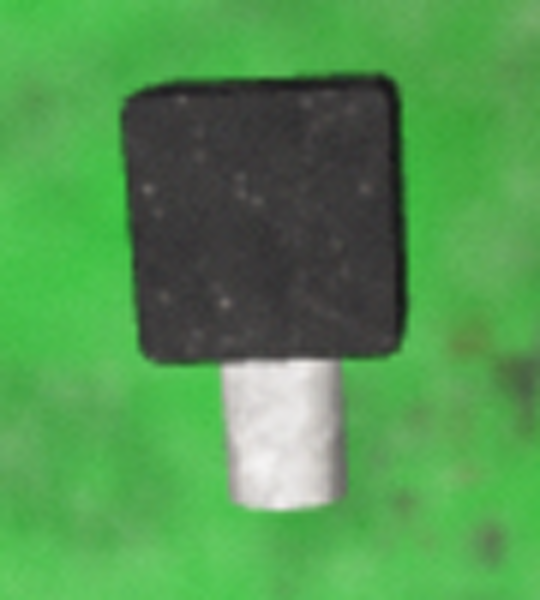

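```bash
cat >> h.py <<'E'
def down(x,y,z,deg):
    a=np.radians(deg);T=np.eye(4);yt=np.array([np.cos(a),np.sin(a),0]);zt=np.array([0,0,-1.]);T[:3,:3]=np.c_[np.cross(yt,zt),yt,zt];T[:3,3]=[x,y,z];return T
E
python3 - <<'E'
from h import *
c=load("w10"); print("rib top",ray(c,(397.5,240.8),.052).round(4)); 
T=toolT(); rel(T,down(.543,-.2955,.08,-3.2)); rel(T,down(.543,-.2955,.028,-3.2))
E
```

```text
rib top [ 0.5414 -0.2909  0.052 ]
dr [-0.009, -0.004, -0.009] travel [-0.0473, 0.0893, 0.1885] rows>= 3.6
dr [-0.009, -0.004, -0.009] travel [-0.0476, 0.0898, 0.2405] rows>= 4.4
```

```bash
python3 -m crank '{"dr":[[-0.009,-0.004,-0.009],[-0.009,-0.004,-0.009],[-0.009,-0.004,-0.009],[-0.009,-0.004,-0.009],[-0.009,-0.004,-0.009],[-0.009,-0.004,-0.009]],"travel":[[-0.015,0.025,0.05],[-0.03,0.05,0.1],[-0.04,0.075,0.14],[-0.047,0.089,0.16],[-0.047,0.089,0.16],[-0.047,0.089,0.16]],"hand":[0.04,0.04,0.04,0.04,0.04,0.04]}'
python3 - <<'E'
from h import *
T=toolT();print(T.round(3)); c=cam("wrist"); save(c,"w11"); rel(T,down(.543,-.2955,.028,-3.2))
E
```

```text
clock: 10.8
eef_pos: [0.5423, -0.2998, 0.1194]
tool_rot: [0.729, 0.685, 0.003, 0.008]
ft_force: [-0.1, 0.5, 0.4]
grip_width: 0.0399
[[ 0.063  0.998  0.014  0.542]
 [ 0.998 -0.063 -0.008 -0.3  ]
 [-0.007  0.015 -1.     0.119]
 [ 0.     0.     0.     1.   ]]
dr [0.015, 0.007, -0.007] travel [0.0049, -0.0009, 0.0913] rows>= 1.5
```

View pics/w11.png

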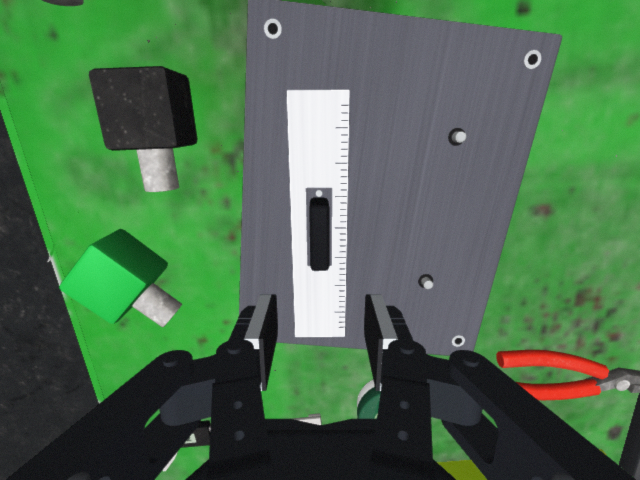

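```bash
python3 - <<'E'
from h import *
c=load("w11")
w=np.array([ray(c,p,.022) for p in((287,91),(349,90.5),(345,337),(295,337))]);print(w.round(4),w.mean(0))
print("rib",ray(c,(319,233),.052).round(4), "pins",ray(c,(459,135.5),.021).round(4),ray(c,(428,281),.021).round(4))
v=w[1]-w[2];print(np.degrees(np.arctan2(-v[0],v[1])))
T=toolT(); rel(T,down(.543,-.2955,.028,-3.2))
E
```

```text
[[ 0.5269 -0.1953  0.022 ]
 [ 0.5701 -0.1976  0.022 ]
 [ 0.5592 -0.3977  0.022 ]
 [ 0.5152 -0.3945  0.022 ]] [ 0.5428622  -0.29628252  0.022     ]
rib [ 0.5428 -0.2908  0.052 ] pins [ 0.6495 -0.2328  0.021 ] [ 0.631  -0.3487  0.021 ]
-3.1039778231365847
dr [0.015, 0.007, -0.008] travel [0.0055, -0.0009, 0.0915] rows>= 1.5
```

```bash
python3 -m crank '{"dr":[[0.005,0,-0.005],[0.012,0.005,-0.007],[0.012,0.005,-0.007],[0.012,0.005,-0.007],[0.012,0.005,-0.007],[0.012,0.005,-0.007],[0.012,0.005,-0.007]],"travel":[[0.003,0,0.03],[0.006,0,0.06],[0.006,0,0.08],[0.006,0,0.091],[0.006,0,0.091],[0.006,0,0.091],[0.006,0,0.091]],"hand":[0.04,0.04,0.04,0.04,0.015,0.008,0.008]}'
python3 - <<'E'
from h import *
T=toolT();print(T.round(4)); c=cam("wrist"); save(c,"w12")
E
```

```text
clock: 11.72
eef_pos: [0.5429, -0.2963, 0.0271]
tool_rot: [0.728, 0.686, 0.0, 0.001]
ft_force: [-2.0, 1.1, 4.4]
grip_width: 0.0098
[[ 5.900e-02  9.983e-01  1.100e-03  5.429e-01]
 [ 9.983e-01 -5.900e-02 -8.000e-04 -2.963e-01]
 [-7.000e-04  1.100e-03 -1.000e+00  2.710e-02]
 [ 0.000e+00  0.000e+00  0.000e+00  1.000e+00]]
```

View pics/w12.png

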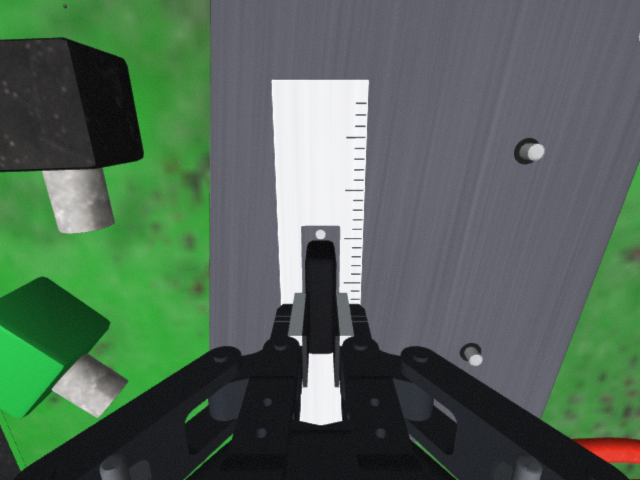

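Gripped on the rib. Sliding to about 3 mm short of the pins while turning it parallel to them.

```bash
python3 -m crank '{"dr":[[0,0,0.02],[0,0,0.04],[0,0,0.06],[0,0,0.08],[0,0,0.101],[0,0,0.101],[0,0,0.101]],"travel":[[0.002,0.011,0],[0.005,0.025,0],[0.008,0.04,0],[0.011,0.055,0],[0.0136,0.068,0],[0.0136,0.068,0],[0.0136,0.068,0]],"hand":[0.008,0.008,0.008,0.008,0.008,0.008,0.008]}'
python3 - <<'E'
from h import *
T=toolT();print(T.round(4)); c=cam("wrist"); save(c,"w13"); crop(c,200,60,500,360,2,"w13c"); s=cam("scene"); save(s,"s13"); crop(s,270,170,470,340,4,"s13c")
E
```

```text
clock: 12.65
eef_pos: [0.6125, -0.2873, 0.0271]
tool_rot: [0.761, 0.648, 0.0, 0.002]
ft_force: [-0.1, -0.3, 5.0]
grip_width: 0.0097
[[ 0.1595  0.9872  0.0027  0.6125]
 [ 0.9872 -0.1595 -0.0018 -0.2873]
 [-0.0013  0.0029 -1.      0.0271]
 [ 0.      0.      0.      1.    ]]
```

View pics/w13c.png

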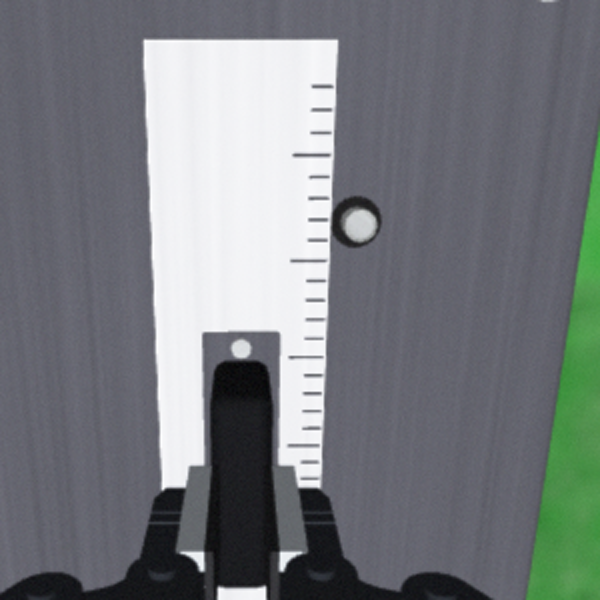

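View pics/s13c.png

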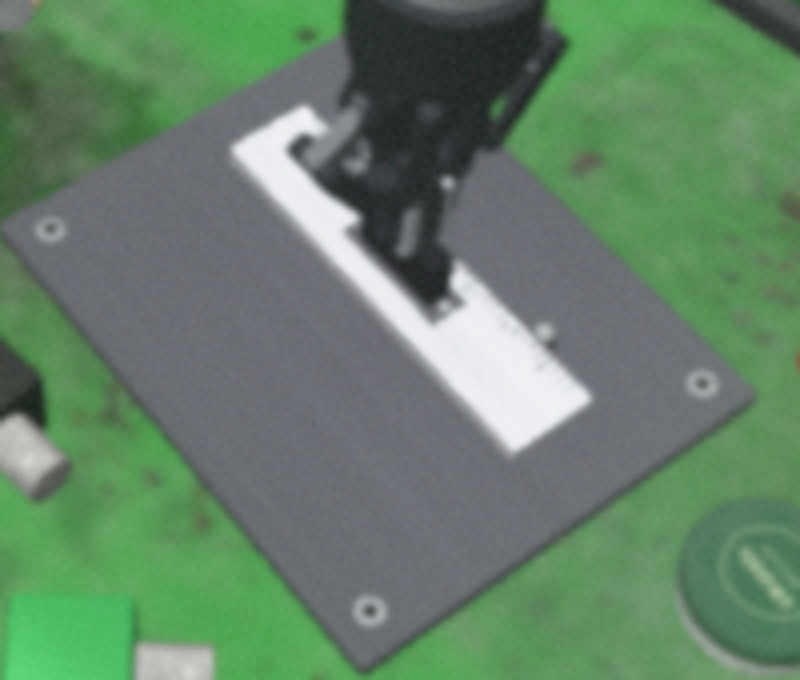

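```bash
python3 -m crank '{"dr":[[0,0,0],[0,0,0],[0,0,0],[0,0,0],[0,0,0],[0,0,0]],"travel":[[0,0,0],[0,0,0],[0,0.002,0],[0,0.004,0],[0,0.005,0],[0,0.005,0]],"hand":[0.018,0.018,0.018,0.018,0.018,0.018]}'
python3 -m crank '{"dr":[[0,0,0],[0,0,0]],"travel":[[0,0.001,0],[0,0.001,0]],"hand":[0.018,0.018]}'
python3 -m crank '{"dr":[[0,0,0],[0,0,0]],"travel":[[0,0.001,0],[0,0.001,0]],"hand":[0.018,0.018]}'
```

```text
clock: 13.5
eef_pos: [0.6153, -0.287, 0.0252]
tool_rot: [0.761, 0.648, -0.001, -0.001]
ft_force: [-2.7, 0.1, 1.1]
grip_width: 0.0182
clock: 13.75
eef_pos: [0.6171, -0.2874, 0.0253]
tool_rot: [0.761, 0.648, -0.0, -0.0]
ft_force: [-1.9, 0.3, 0.0]
grip_width: 0.0182
clock: 14.0
eef_pos: [0.6181, -0.2876, 0.0254]
tool_rot: [0.761, 0.648, -0.0, -0.0]
ft_force: [-2.0, 0.2, -0.3]
grip_width: 0.0183
```

```bash
for i in 1 ; do :; done
python3 -m crank '{"dr":[[0,0,0],[0,0,0]],"travel":[[0,0.001,0],[0,0.001,0]],"hand":[0.018,0.018]}'
python3 -m crank '{"dr":[[0,0,0],[0,0,0]],"travel":[[0,0.001,0],[0,0.001,0]],"hand":[0.018,0.018]}'
```

```text
clock: 14.25
eef_pos: [0.6187, -0.2876, 0.0257]
tool_rot: [0.761, 0.648, -0.0, -0.0]
ft_force: [-2.9, 1.5, 1.5]
grip_width: 0.0176
clock: 14.5
eef_pos: [0.6193, -0.2877, 0.026]
tool_rot: [0.761, 0.648, -0.001, -0.001]
ft_force: [-5.3, 0.7, 4.0]
grip_width: 0.0181
```

```bash
python3 - <<'E'
from h import *
T=toolT();print(T[:3,3]); c=cam("wrist"); save(c,"w14"); crop(c,200,60,500,360,2,"w14c"); s=cam("scene"); save(s,"s14"); crop(s,330,190,450,290,6.5,"s14c")
E
```

```text
[ 0.61934092 -0.28769984  0.02600181]
```

View pics/w14c.png

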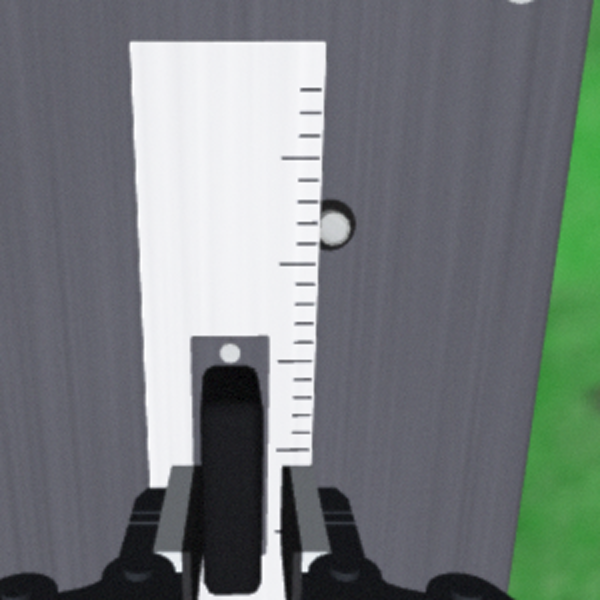

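View pics/s14c.png

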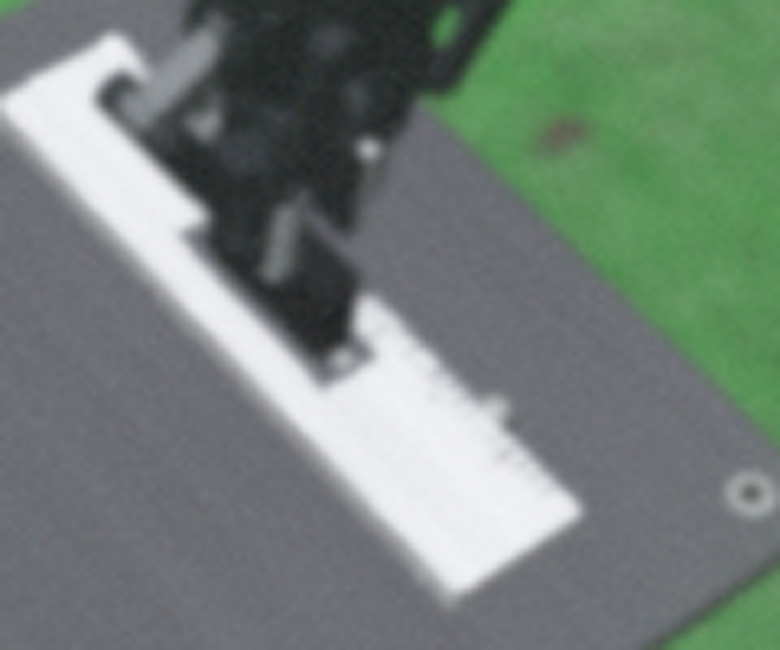

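Contact is building: the left pin touches the edge at crop (330,225) and force is rising. Pressing a little more so both pins seat.

```bash

python3 -m crank '{"dr":[[0,0,0],[0,0,0]],"travel":[[0,0.0015,0],[0,0.0015,0]],"hand":[0.018,0.018]}'
python3 -m crank '{"dr":[[0,0,0],[0,0,0]],"travel":[[0,0.0015,0],[0,0.0015,0]],"hand":[0.018,0.018]}'
python3 -m crank '{"dr":[[0,0,0],[0,0,0]],"travel":[[0,0.0015,0],[0,0.0015,0]],"hand":[0.018,0.018]}'
```

```text
clock: 14.85
eef_pos: [0.6201, -0.2879, 0.0261]
tool_rot: [0.761, 0.648, -0.001, -0.001]
ft_force: [-6.6, 1.8, 5.3]
grip_width: 0.0181
clock: 15.1
eef_pos: [0.6208, -0.2881, 0.0265]
tool_rot: [0.761, 0.648, -0.001, -0.002]
ft_force: [-8.8, 2.2, 8.4]
grip_width: 0.0181
clock: 15.35
eef_pos: [0.6215, -0.2882, 0.0267]
tool_rot: [0.762, 0.648, -0.002, -0.002]
ft_force: [-11.6, 4.1, 10.7]
grip_width: 0.018
```

```bash

python3 -m crank '{"dr":[[0,0,0],[0,0,0],[0,0,0]],"travel":[[0,-0.003,0],[0,-0.006,0],[0,-0.006,0]],"hand":[0.018,0.018,0.018]}'
python3 -m crank '{"dr":[[0,0,0],[0,0,0],[0,0,0],[0,0,0],[0,0,0],[0,0,0]],"travel":[[0,0,-0.001],[0,0,-0.02],[0,0,-0.05],[0,0,-0.09],[-0.04,0,-0.12],[-0.04,0,-0.12]],"hand":[0.022,0.03,0.03,0.03,0.03,0.03]}'
python3 - <<'E'
from h import *
T=toolT();print(T.round(3)); c=cam("wrist"); save(c,"w15"); crop(c,200,40,520,360,2,"w15c"); s=cam("scene"); save(s,"s15"); crop(s,330,190,450,290,6.5,"s15c"); d=cam("side"); save(d,"d15"); crop(d,290,220,410,310,6,"d15c")
E
```

```text
clock: 15.72
eef_pos: [0.6185, -0.2877, 0.0254]
tool_rot: [0.761, 0.648, -0.0, -0.0]
ft_force: [-2.3, 0.5, 1.1]
grip_width: 0.0184
clock: 16.48
eef_pos: [0.6147, -0.331, 0.1499]
tool_rot: [0.762, 0.647, 0.002, 0.005]
ft_force: [-0.7, 0.5, 0.8]
grip_width: 0.0297
[[ 0.162  0.987  0.008  0.615]
 [ 0.987 -0.162 -0.005 -0.331]
 [-0.004  0.009 -1.     0.15 ]
 [ 0.     0.     0.     1.   ]]
```

View pics/w15c.png

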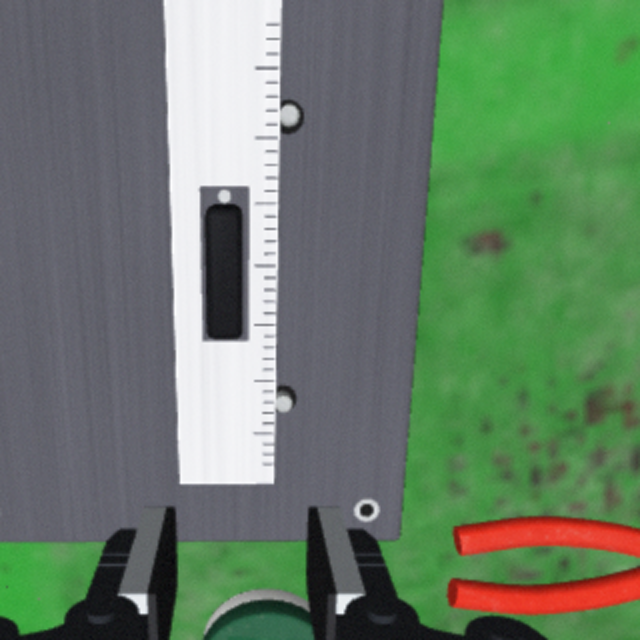

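View pics/d15c.png

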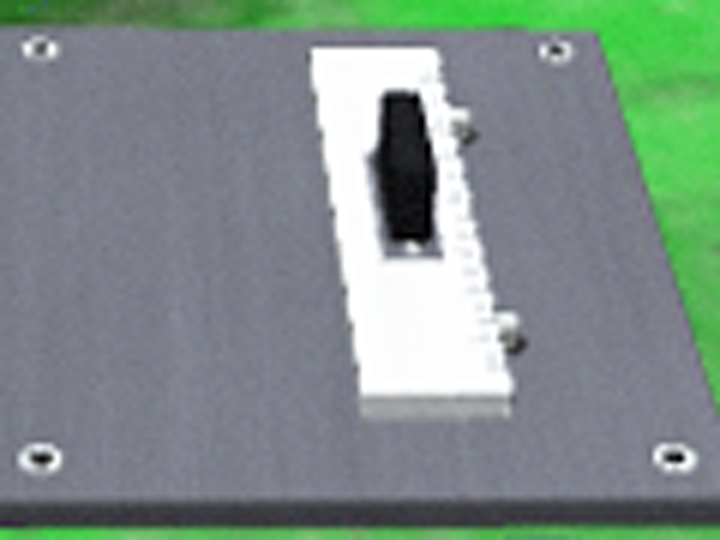

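```bash
cat > edge.py <<'E'
from meas import *
def check(c,pins,rows):
    g=c["color"].astype(float)[:,:,1]; pts=[]
    im=c["color"].astype(float)
    white=im.min(2)
    for y,(xa,xb) in rows:
        prof=white[y,xa:xb]; i=np.where((prof[:-1]>=165)&(prof[1:]<165))[0]
        if len(i): i=i[-1]; pts.append((xa+i+(prof[i]-165)/(prof[i]-prof[i+1]),y))
    W=np.array([ray(c,p,.022)[:2] for p in pts])
    m=W.mean(0);u,s,vt=np.linalg.svd(W-m);d=vt[0]*np.sign(vt[0][1]);n=np.array([d[1],-d[0]])
    r=(W-m)@n; keep=abs(r)<.0006; m=W[keep].mean(0);vt=np.linalg.svd(W[keep]-m)[2];d=vt[0]*np.sign(vt[0][1]);n=np.array([d[1],-d[0]])
    print("edge yaw",np.degrees(np.arctan2(-d[0],d[1])).round(2),"n",len(pts),keep.sum())
    for x,y in pins:
        P=ray(c,(x,y),.021)[:2]; print("pin",P.round(4),"dist mm",((P-m)@n*1000).round(2))
    return m,d
E
python3 - <<'E'
from edge import *
c=load("w15")
im=c["color"].astype(int)
P=[]
for x,y in((344.5,97),(341.5,241)):
    x0,y0=int(x),int(y); 
    print(im[y0,x0-10:x0+12].min(1))
    P.append((x,y))
crop(c,325,80,365,115,18,"w15l");crop(c,325,222,365,257,18,"w15r")
rows=[(y,(325,355)) for y in list(range(50,85))+list(range(112,225))+list(range(255,278))]
check(c,P,rows)
E
```

```text
[243 242 242 243 243 240 200 199 200 201 197 201 199 197 175 126  50  46
  94  98 101 102]
[211 176 172 177 178 187 219 202 200 199 198 200 204 199 165  78  51  96
 103  98  99  95]
edge yaw -9.32 n 171 168
pin [ 0.651  -0.2336] dist mm 4.04
pin [ 0.6315 -0.3515] dist mm 3.91
```

View pics/w15l.png

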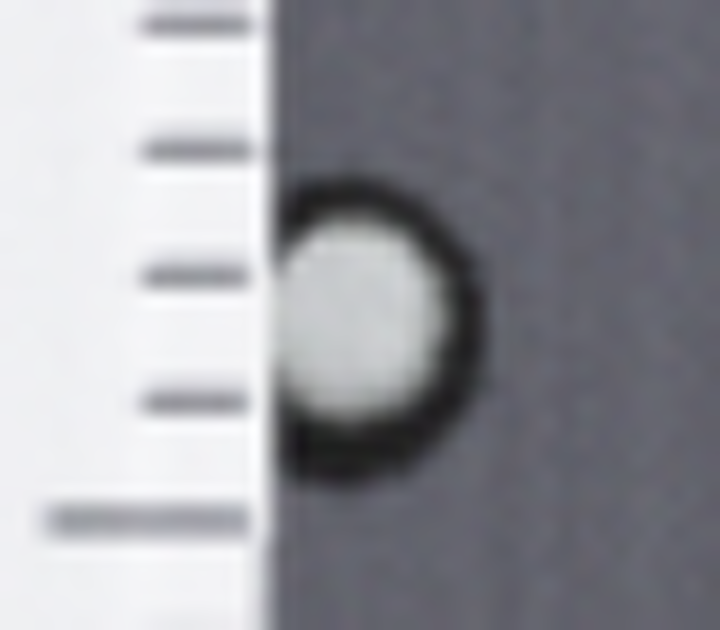

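View pics/w15r.png

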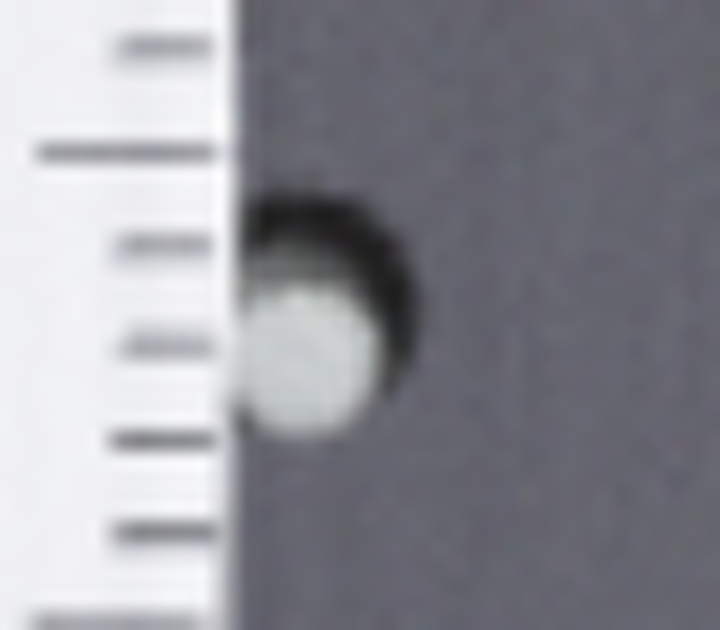

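Both pins are touching: the edge-to-pin-centre distances are 4.04 and 3.91 mm against a 4 mm radius. Now for the coil.

```bash
python3 - <<'E'
from edge import *
c=load("w15")
a,b=ray(c,(290,282),.022),ray(c,(337,282),.022); e=(a+b)/2; y=np.radians(-9.3); d=np.array([-np.sin(y),np.cos(y),0]);xx=np.array([np.cos(y),np.sin(y),0])
print("end",a.round(4),b.round(4)); ctr=e+.1*d; print("blade centre",ctr.round(4)); 
tgt=ctr-.057*d-.001*xx; print("coil target",tgt.round(4))
k=load("w10"); K=np.array([ray(k,p,.045) for p in((271.3,146.7),(314.2,144.7),(317.5,187.5),(275,189.7))]);print(K.round(4),K.mean(0).round(4))
k=load("w11"); K=np.array([ray(k,p,.045) for p in((90,69),(163,67),(177,147),(105,149))]);print(K.round(4),K.mean(0).round(4))
T=toolT(); rel(T,down(.428,-.225,.17,-1))
E
```

```text
end [ 0.5786 -0.383   0.022 ] [ 0.6216 -0.3902  0.022 ]
blade centre [ 0.6162 -0.2879  0.022 ]
coil target [ 0.606 -0.344  0.022]
[[ 0.407  -0.1785  0.045 ]
 [ 0.4533 -0.1794  0.045 ]
 [ 0.4538 -0.2255  0.045 ]
 [ 0.4061 -0.2251  0.045 ]] [ 0.43   -0.2021  0.045 ]
[[ 0.4079 -0.1772  0.045 ]
 [ 0.453  -0.1789  0.045 ]
 [ 0.4523 -0.2269  0.045 ]
 [ 0.4046 -0.2252  0.045 ]] [ 0.4295 -0.202   0.045 ]
dr [-0.001, -0.001, -0.142] travel [0.0711, -0.1982, -0.0251] rows>= 3.5
```

```bash
python3 -m crank '{"dr":[[0,0,0],[0,0,-0.05],[0,0,-0.1],[0,0,-0.142],[0,0,-0.142],[0,0,-0.142]],"travel":[[0.01,-0.03,-0.025],[0.03,-0.085,-0.025],[0.05,-0.14,-0.025],[0.071,-0.198,-0.025],[0.071,-0.198,-0.025],[0.071,-0.198,-0.025]],"hand":[0.066,0.066,0.066,0.066,0.066,0.066]}'
python3 - <<'E'
from h import *
T=toolT();print(T.round(3)); c=cam("wrist"); save(c,"w16"); crop(c,230,100,430,300,3,"w16c")
E
```

```text
clock: 17.38
eef_pos: [0.4286, -0.225, 0.1705]
tool_rot: [0.713, 0.701, 0.0, 0.0]
ft_force: [0.3, 0.8, 0.3]
grip_width: 0.0661
[[ 0.017  1.     0.001  0.429]
 [ 1.    -0.017 -0.    -0.225]
 [-0.     0.001 -1.     0.17 ]
 [ 0.     0.     0.     1.   ]]
```

View pics/w16c.png

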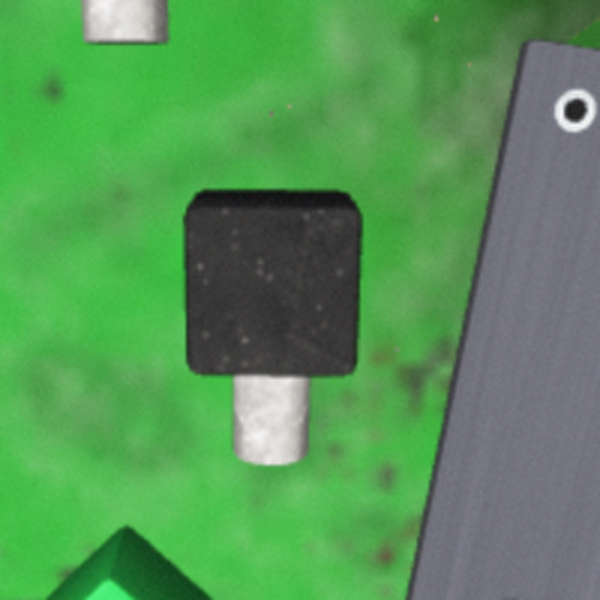

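```bash
python3 - <<'E'
from h import *
c=load("w16"); m=ray(c,(321.1,197.5),.045); print(m)
T=toolT(); rel(T,down(m[0],m[1],.014,-1))
E
```

```text
[ 0.42950385 -0.20187161  0.045     ]
dr [0.001, 0.001, 0.0] travel [0.0239, -0.0007, 0.1567] rows>= 2.6
```

```bash
python3 -m crank '{"dr":[[0,0,0],[0,0,0],[0,0,0],[0,0,0],[0,0,0],[0,0,0],[0,0,0],[0,0,0]],"travel":[[0.02,0,0.03],[0.024,0,0.08],[0.024,0,0.12],[0.024,0,0.145],[0.024,0,0.157],[0.024,0,0.157],[0.024,0,0.157],[0.024,0,0.157]],"hand":[0.066,0.066,0.066,0.066,0.066,0.066,0.045,0.045]}'
python3 -m crank '{"dr":[[0,0,0],[0,0,0],[0,0,0],[0,0,0],[0,0,0]],"travel":[[0,0,0],[0,0,-0.005],[0,0,-0.04],[0,0,-0.08],[0,0,-0.08]],"hand":[0.04,0.04,0.04,0.04,0.04]}'
python3 - <<'E'
from h import *
T=toolT();print(T.round(3)); c=cam("wrist"); save(c,"w17"); d=cam("side"); save(d,"d17"); crop(d,190,180,350,300,4.5,"d17c")
rel(T,down(.606,-.344,.094,-9.3)); rel(T,down(.606,-.344,.0365,-9.3))
E
```

```text
clock: 18.42
eef_pos: [0.4298, -0.2022, 0.0151]
tool_rot: [0.713, 0.701, 0.0, 0.001]
ft_force: [-0.7, -0.4, 2.6]
grip_width: 0.0471
clock: 19.05
eef_pos: [0.4306, -0.2024, 0.0959]
tool_rot: [0.713, 0.701, 0.001, 0.003]
ft_force: [0.0, -0.1, -6.1]
grip_width: 0.0473
[[ 0.018  1.     0.005  0.431]
 [ 1.    -0.018 -0.002 -0.202]
 [-0.002  0.005 -1.     0.096]
 [ 0.     0.     0.     1.   ]]
dr [0.005, 0.002, 0.144] travel [-0.1384, 0.1779, 0.0032] rows>= 3.8
dr [0.005, 0.002, 0.144] travel [-0.1382, 0.1776, 0.0607] rows>= 3.9
```

View pics/w17.png

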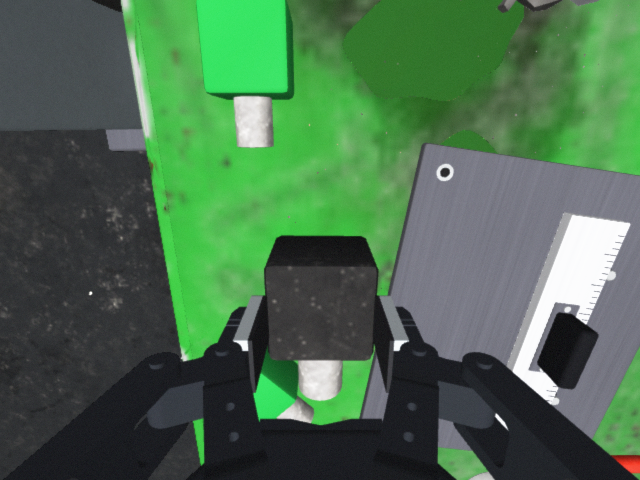

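View pics/d17c.png

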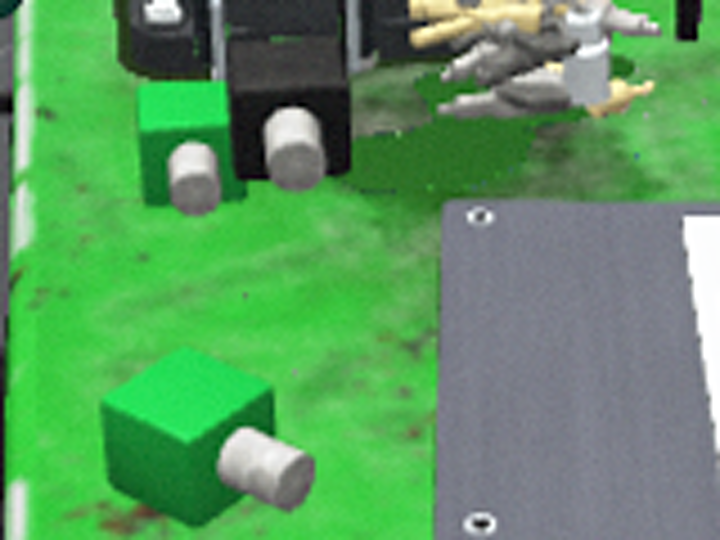

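```bash
python3 -m crank '{"dr":[[0,0,0.03],[0,0,0.06],[0,0,0.09],[0,0,0.12],[0.005,0.002,0.144],[0.005,0.002,0.144],[0.005,0.002,0.144]],"travel":[[-0.02,0.026,0],[-0.05,0.064,0],[-0.085,0.11,0],[-0.115,0.15,0.003],[-0.138,0.178,0.003],[-0.138,0.178,0.003],[-0.138,0.178,0.003]],"hand":[0.04,0.04,0.04,0.04,0.04,0.04,0.04]}'
python3 - <<'E'
from h import *
T=toolT();print(T.round(4)); c=cam("wrist"); save(c,"w18"); d=cam("side"); save(d,"d18"); crop(d,290,180,450,300,4.5,"d18c")
rel(T,down(.606,-.344,.04,-9.3))
E
```

```text
clock: 20.02
eef_pos: [0.6019, -0.3415, 0.0869]
tool_rot: [0.762, 0.648, -0.002, -0.006]
ft_force: [-0.1, 0.3, -4.7]
grip_width: 0.047
[[ 0.1613  0.9869 -0.0109  0.6019]
 [ 0.9869 -0.1612  0.0058 -0.3415]
 [ 0.004  -0.0117 -0.9999  0.0869]
 [ 0.      0.      0.      1.    ]]
dr [-0.012, -0.004, 0.0] travel [-0.002, 0.005, 0.0469] rows>= 0.8
```

View pics/w18.png

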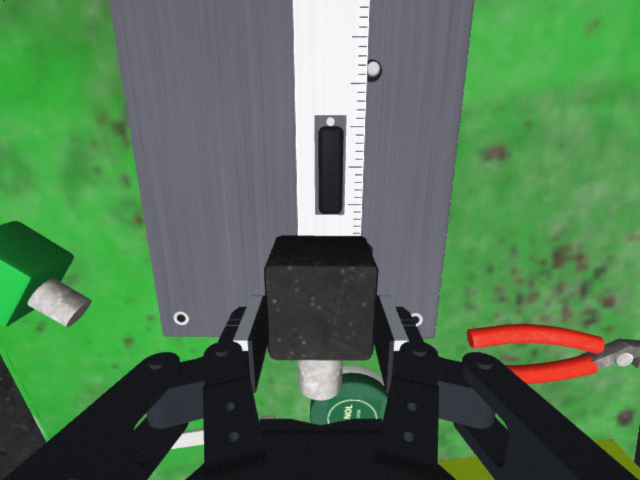

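View pics/d18c.png

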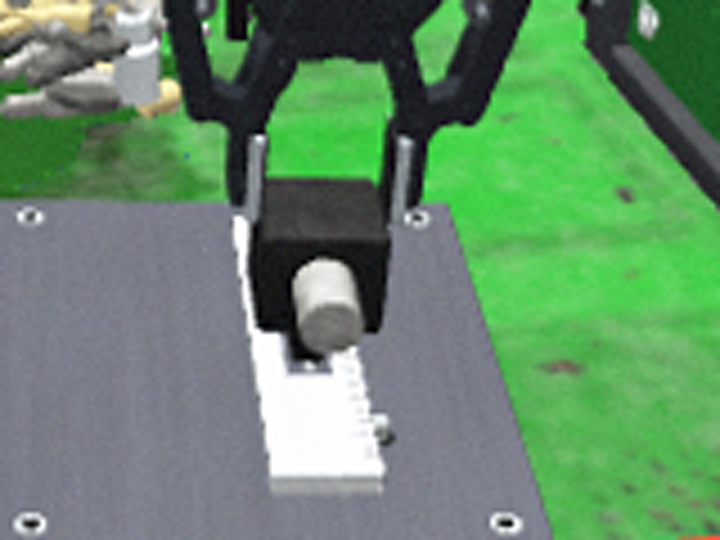

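```bash
python3 -m crank '{"dr":[[0,0,0],[0,0,0]],"travel":[[0,0,0],[0,0,0]],"hand":[0.04,0.04]}'
python3 - <<'E'
from h import *
T=toolT();print(T.round(4)); rel(T,down(.606,-.344,.042,-9.3))
E
```

```text
clock: 20.38
eef_pos: [0.6038, -0.3424, 0.0912]
tool_rot: [0.762, 0.648, -0.001, -0.002]
ft_force: [0.2, 0.4, -5.2]
grip_width: 0.0471
[[ 0.161   0.9869 -0.0046  0.6038]
 [ 0.987  -0.161   0.0021 -0.3424]
 [ 0.0013 -0.0049 -1.      0.0912]
 [ 0.      0.      0.      1.    ]]
dr [-0.005, -0.001, 0.001] travel [-0.0013, 0.0027, 0.0492] rows>= 0.8
```

```bash
python3 -m crank '{"dr":[[0,0,0],[0,0,0],[0,0,0],[0,0,0],[0,0,0],[0,0,0]],"travel":[[0,0.001,0.015],[0,0.001,0.03],[0,0.001,0.042],[0,0.001,0.048],[0,0.001,0.048],[0,0.001,0.048]],"hand":[0.04,0.04,0.04,0.04,0.04,0.04]}'
python3 - <<'E'
from h import *
T=toolT();print(T.round(4)); rel(T,down(.606,-.344,.038,-9.3))
c=cam("wrist"); save(c,"w19");d=cam("side"); save(d,"d19"); crop(d,290,180,450,300,4.5,"d19c")
E
```

```text
clock: 21.12
eef_pos: [0.6051, -0.343, 0.043]
tool_rot: [0.762, 0.648, -0.001, -0.002]
ft_force: [-0.2, -0.6, -4.7]
grip_width: 0.0472
[[ 0.1613  0.9869 -0.0043  0.6051]
 [ 0.9869 -0.1613  0.0019 -0.343 ]
 [ 0.0012 -0.0045 -1.      0.043 ]
 [ 0.      0.      0.      1.    ]]
dr [-0.005, -0.001, 0.0] travel [-0.0009, 0.0011, 0.005] rows>= 0.1
```

View pics/w19.png

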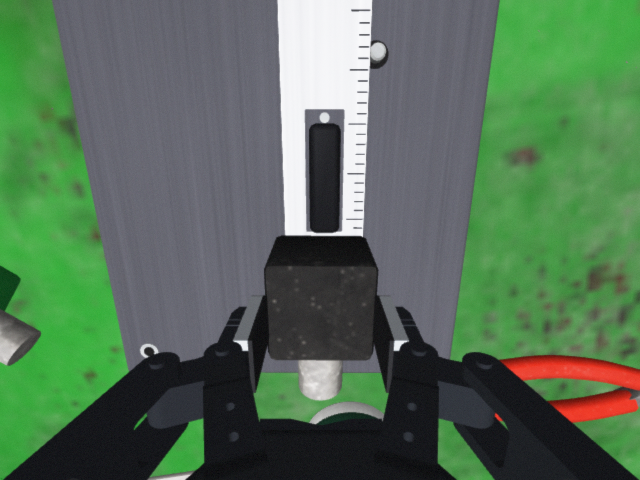

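View pics/d19c.png

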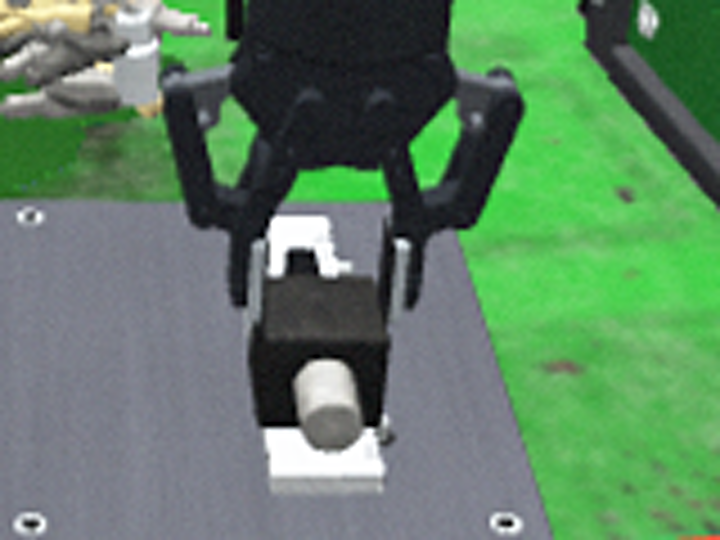

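Coil is level over the blade's right half with clearance to the rib. Lowering in small steps until it touches.

```bash
python3 -m crank '{"dr":[[-0.004,0,0],[-0.004,0,0],[-0.004,0,0]],"travel":[[0,0,0.002],[0,0,0.0035],[0,0,0.0035]],"hand":[0.04,0.04,0.04]}'
python3 -m crank '{"dr":[[0,0,0],[0,0,0]],"travel":[[0,0,0.0012],[0,0,0.0012]],"hand":[0.04,0.04]}'
python3 -m crank '{"dr":[[0,0,0],[0,0,0]],"travel":[[0,0,0.0012],[0,0,0.0012]],"hand":[0.04,0.04]}'
```

```text
clock: 21.6
eef_pos: [0.6044, -0.3426, 0.0388]
tool_rot: [0.762, 0.648, 0.0, -0.001]
ft_force: [-0.7, 0.2, -5.8]
grip_width: 0.0471
clock: 21.85
eef_pos: [0.6046, -0.3427, 0.0376]
tool_rot: [0.762, 0.648, 0.0, -0.001]
ft_force: [-1.0, -0.2, -5.1]
grip_width: 0.0471
clock: 22.1
eef_pos: [0.6048, -0.3426, 0.0373]
tool_rot: [0.762, 0.648, 0.0, -0.001]
ft_force: [-1.8, 1.4, -1.2]
grip_width: 0.0474
```

```bash
python3 -m crank '{"dr":[[0,0,0],[0,0,0],[0,0,0],[0,0,0]],"travel":[[0,0,0.0004],[0,0,0.0004],[0,0,0.0004],[0,0,0.0004]],"hand":[0.05,0.055,0.062,0.066]}'
python3 -m crank '{"dr":[[0,0,0],[0,0,0],[0,0,0],[0,0,0],[0,0,0],[0,0,0],[0,0,0]],"travel":[[0,0,-0.005],[0,0,-0.03],[0,0,-0.07],[0,0,-0.11],[-0.03,-0.02,-0.15],[-0.04,-0.04,-0.17],[-0.04,-0.04,-0.17]],"hand":[0.066,0.066,0.066,0.066,0.066,0.066,0.066]}'
python3 - <<'E'
from h import *
T=toolT();print(T.round(4))
c=cam("wrist"); save(c,"w20");d=cam("side"); save(d,"d20"); crop(d,290,200,430,305,5.5,"d20c"); s=cam("scene"); save(s,"s20")
E
```

```text
clock: 22.6
eef_pos: [0.605, -0.343, 0.0366]
tool_rot: [0.762, 0.648, 0.0, -0.001]
ft_force: [-0.4, -0.5, -0.9]
grip_width: 0.0663
clock: 23.48
eef_pos: [0.5581, -0.3772, 0.2086]
tool_rot: [0.763, 0.647, 0.001, 0.001]
ft_force: [-0.0, 0.1, -0.1]
grip_width: 0.0661
[[ 1.638e-01  9.865e-01  1.900e-03  5.581e-01]
 [ 9.865e-01 -1.638e-01 -0.000e+00 -3.772e-01]
 [ 3.000e-04  1.800e-03 -1.000e+00  2.086e-01]
 [ 0.000e+00  0.000e+00  0.000e+00  1.000e+00]]
```

View pics/w20.png

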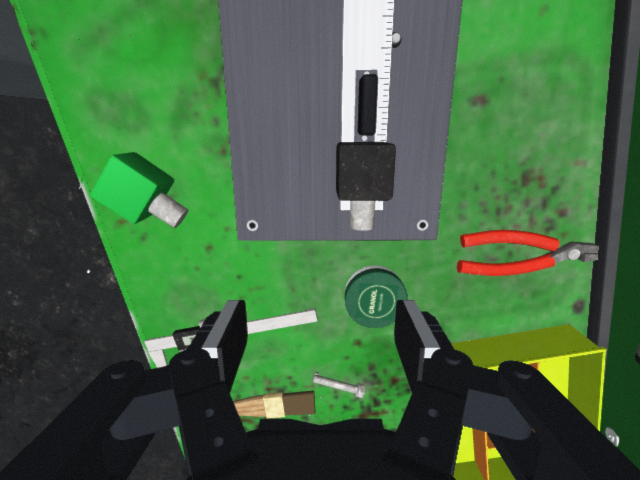

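View pics/d20c.png

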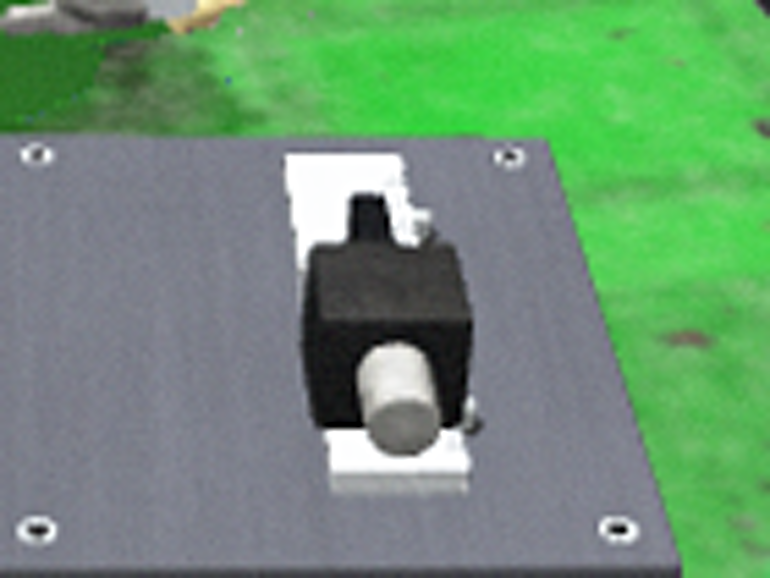

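```bash
python3 -m crank '{"dr":[[0,0,0],[0,0,0],[0,0,0],[0,0,0]],"travel":[[0.04,0.035,0],[0.08,0.07,0],[0.08,0.07,0],[0.08,0.07,0]],"hand":[0.066,0.066,0.066,0.066]}'
python3 - <<'E'
from h import *
T=toolT();print(T.round(4))
c=cam("wrist"); save(c,"w21"); crop(c,200,60,440,300,2.5,"w21c")
E
```

```text
clock: 24.12
eef_pos: [0.6407, -0.3071, 0.2039]
tool_rot: [0.761, 0.648, -0.001, -0.003]
ft_force: [0.4, 0.4, 1.1]
grip_width: 0.066
[[ 0.1596  0.9872 -0.0048  0.6407]
 [ 0.9872 -0.1596  0.0031 -0.3071]
 [ 0.0023 -0.0052 -1.      0.2039]
 [ 0.      0.      0.      1.    ]]
```

View pics/w21c.png

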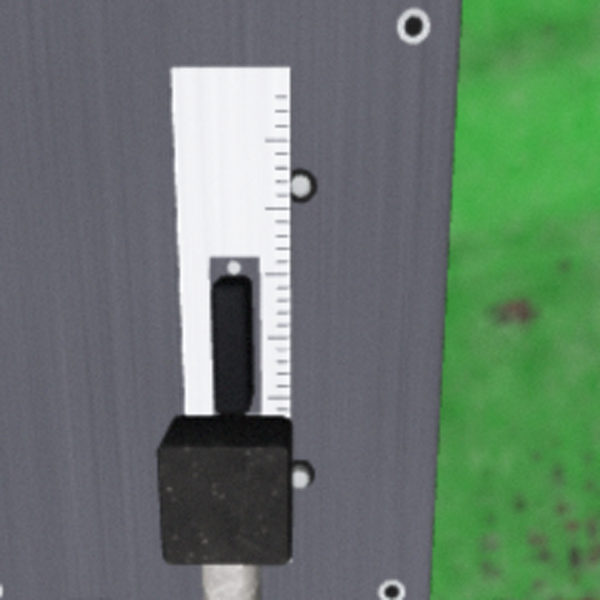

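```bash
python3 - <<'E'
from edge import *
c=load("w21")
rows=[(y,(300,330)) for y in list(range(88,126))+list(range(144,222))]
crop(c,305,120,340,150,18,"w21l");crop(c,305,235,340,262,18,"w21r")
check(c,[(200+301/2.5,60+185.5/2.5),(200+301/2.5,60+478/2.5)],rows)
E
```

```text
edge yaw -9.4 n 116 116
pin [ 0.6514 -0.2341] dist mm 4.61
pin [ 0.6323 -0.352 ] dist mm 5.03
```

View pics/w21l.png

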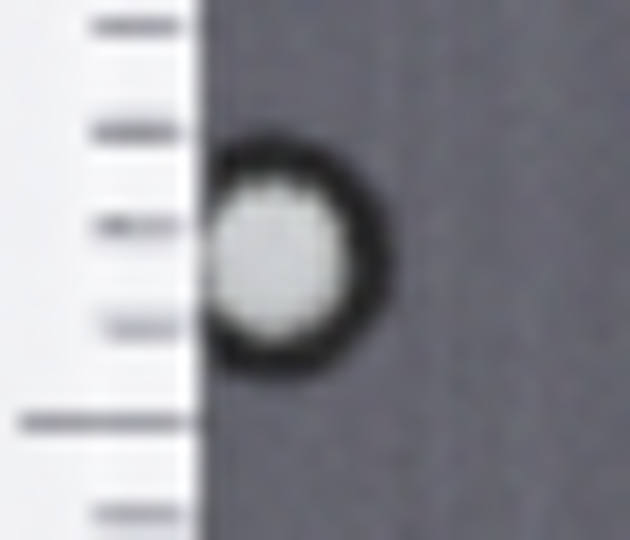

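View pics/w21r.png

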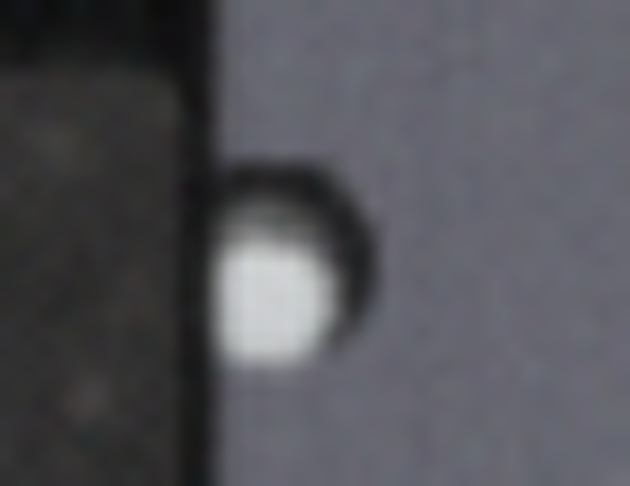

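Both pins still look in contact. To be sure, I'll compare a sub-pixel measure of each pin's right boundary to the blade edge (8.0 mm means contact) against the earlier frame where it was pressed under force.

```bash
cat > gap.py <<'E'
from edge import *
def sub(c,u,v): return cv2.getRectSubPix(c["color"].min(2).astype(np.float32),(1,1),(float(u),float(v)))[0,0]
def cross(c,y,xa,xb,thr):
    xs=np.arange(xa,xb,.1);p=np.array([sub(c,x,y) for x in xs]);i=np.where((p[:-1]>=thr)&(p[1:]<thr))[0];return xs[i[-1]] if len(i) else None
def gap(name,ys,xe,pin):
    c=load(name); E=np.array([ray(c,(cross(c,y,*xe,170),y),.022)[:2] for y in ys if cross(c,y,*xe,170)])
    m=E.mean(0);d=np.linalg.svd(E-m)[2][0];d*=np.sign(d[1]);n=np.array([d[1],-d[0]]);r=(E-m)@n;k=abs(r)<.0005
    m=E[k].mean(0);d=np.linalg.svd(E[k]-m)[2][0];d*=np.sign(d[1]);n=np.array([d[1],-d[0]])
    for u,v in pin:
        best=max((ray(c,(cross(c,y,u,u+9,125),y),.021)[:2]-m)@n for y in np.arange(v-2,v+2.1,.5) if cross(c,y,u,u+9,125))
        print(name,"far side of pin from edge mm",round(best*1000,2))
E
python3 - <<'E'
from gap import *
gap("w14",[*range(84,160),*range(188,280)],(350,368),[(366,174)])
gap("w15",[*range(50,85),*range(112,225),*range(255,278)],(325,352),[(345,97.5),(342,241.5)])
gap("w21",[*range(88,126),*range(144,222)],(306,330),[(320,134),(320,251.5)])
E
```

```text
Still running in the background as job /tmp/bash_jobs.1000/43d03824b826 (pid 1918). You'll get a notice when it ends.
```

```bash
kill -- -$(cat /tmp/bash_jobs.1000/43d03824b826/pid); cat /tmp/bash_jobs.1000/43d03824b826/stdout
python3 - <<'E'
s=open('gap.py').read()
i=s.index("def sub");j=s.index("def gap")
s=s[:i]+'''from scipy.ndimage import map_coordinates
def cross(c,y,xa,xb,thr):
    if "g" not in c: c["g"]=c["color"].min(2).astype(float)
    xs=np.arange(xa,xb,.1);p=map_coordinates(c["g"],[np.full(len(xs),float(y)),xs],order=1);i=np.where((p[:-1]>=thr)&(p[1:]<thr))[0];return xs[i[-1]] if len(i) else None
'''+s[j:]
open('gap.py','w').write(s)
E
timeout 100 python3 - <<'E'
from gap import *
gap("w14",[*range(84,160),*range(188,280)],(350,368),[(366,174)])
gap("w15",[*range(50,85),*range(112,225),*range(255,278)],(325,352),[(345,97.5),(342,241.5)])
gap("w21",[*range(88,126),*range(144,222)],(306,330),[(320,134),(320,251.5)])
E
```

```text
w14 far side of pin from edge mm 7.44
w15 far side of pin from edge mm 7.67
w15 far side of pin from edge mm 7.52
w21 far side of pin from edge mm 7.59
w21 far side of pin from edge mm 7.84
```

Everything agrees with contact to within noise; the right pin reads 0.3 mm larger in the last view. There's time left, so I'll give one gentle reseating nudge on the rib with open fingers, clear of the coil.

```bash
python3 - <<'E'
from h import *
T=toolT();print(T[:3,3]); rel(T,down(.6157,-.2903,.12,-9.3))
E
```

```text
[ 0.64034168 -0.30800104  0.20459929]
dr [-0.004, -0.002, 0.001] travel [0.0133, -0.0268, 0.0847] rows>= 1.5
```

```bash
python3 -m crank '{"dr":[[0,0,0],[0,0,0],[0,0,0],[0,0,0],[0,0,0]],"travel":[[0.013,-0.027,0],[0.013,-0.027,0.04],[0.013,-0.027,0.085],[0.013,-0.027,0.085],[0.013,-0.027,0.085]],"hand":[0.03,0.03,0.03,0.03,0.03]}'
python3 - <<'E'
from h import *
T=toolT();print(T.round(4)); c=cam("wrist"); save(c,"w22"); rel(T,down(.6157,-.2903,.029,-9.3))
E
```

```text
clock: 24.8
eef_pos: [0.6165, -0.2922, 0.123]
tool_rot: [0.762, 0.647, 0.0, -0.0]
ft_force: [1.0, 0.7, 0.7]
grip_width: 0.0301
[[ 1.626e-01  9.867e-01  5.000e-04  6.165e-01]
 [ 9.867e-01 -1.626e-01  9.000e-04 -2.922e-01]
 [ 1.000e-03  3.000e-04 -1.000e+00  1.230e-01]
 [ 0.000e+00  0.000e+00  0.000e+00  1.000e+00]]
dr [0.0, -0.001, -0.001] travel [0.0016, -0.0011, 0.094] rows>= 1.6
```

View pics/w22.png

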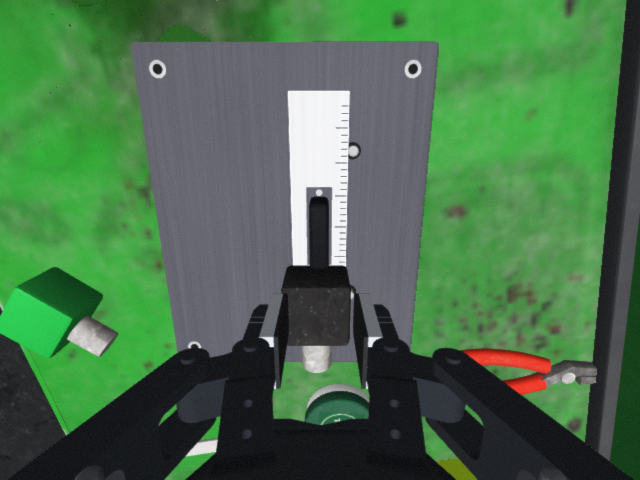

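```bash
python3 -m crank '{"dr":[[0,0,0],[0,0,0],[0,0,0],[0,0,0],[0,0,0]],"travel":[[0.004,-0.001,0.03],[0.004,-0.001,0.06],[0.004,-0.001,0.082],[0.004,-0.001,0.093],[0.004,-0.001,0.093]],"hand":[0.03,0.03,0.03,0.03,0.03]}'
python3 -m crank '{"dr":[[0,0,0],[0,0,0],[0,0,0],[0,0,0]],"travel":[[0,0.002,0],[0,0.004,0],[0,0.006,0],[0,0.006,0]],"hand":[0.025,0.02,0.018,0.018]}'
```

```text
clock: 25.48
eef_pos: [0.6163, -0.2871, 0.0291]
tool_rot: [0.762, 0.647, 0.0, -0.001]
ft_force: [1.2, 0.5, -0.1]
grip_width: 0.0297
clock: 25.98
eef_pos: [0.6225, -0.288, 0.0289]
tool_rot: [0.762, 0.648, 0.0, -0.0]
ft_force: [0.6, -0.8, 1.3]
grip_width: 0.0179
```

```bash
python3 - <<'E'
from h import *
T=toolT();print(T.round(4)); c=cam("wrist"); save(c,"w23");crop(c,200,60,500,360,2,"w23c")
E
```

```text
[[ 1.611e-01  9.869e-01  3.000e-04  6.225e-01]
 [ 9.869e-01 -1.611e-01  1.100e-03 -2.880e-01]
 [ 1.200e-03  1.000e-04 -1.000e+00  2.890e-02]
 [ 0.000e+00  0.000e+00  0.000e+00  1.000e+00]]
```

View pics/w23c.png

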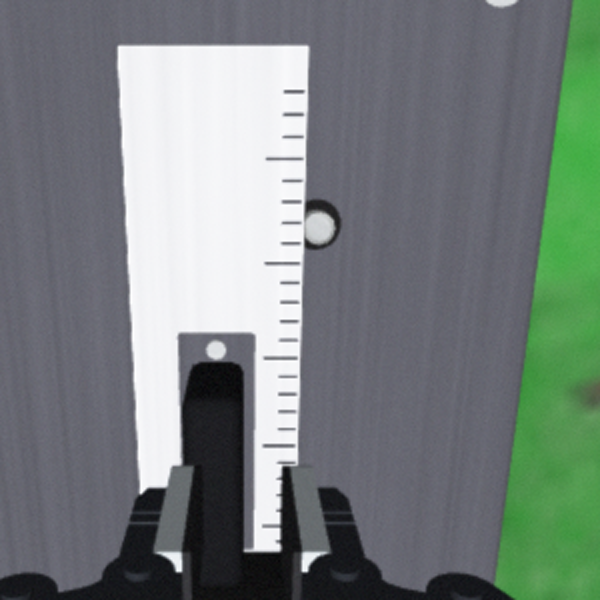

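```bash
python3 -m crank '{"dr":[[0,0,0],[0,0,0]],"travel":[[0,0.001,0],[0,0.001,0]],"hand":[0.018,0.018]}'
python3 -m crank '{"dr":[[0,0,0],[0,0,0]],"travel":[[0,0.001,0],[0,0.001,0]],"hand":[0.018,0.018]}'
```

```text
clock: 26.28
eef_pos: [0.6225, -0.2879, 0.0289]
tool_rot: [0.762, 0.648, -0.0, -0.001]
ft_force: [-1.8, 0.4, 5.6]
grip_width: 0.0183
clock: 26.52
eef_pos: [0.6226, -0.288, 0.0289]
tool_rot: [0.762, 0.647, -0.001, -0.002]
ft_force: [-4.2, 1.1, 7.3]
grip_width: 0.0179
```

```bash
python3 -m crank '{"dr":[[0,0,0],[0,0,0]],"travel":[[0,0.0015,0],[0,0.0015,0]],"hand":[0.018,0.018]}'
python3 -m crank '{"dr":[[0,0,0],[0,0,0]],"travel":[[0,0.001,0],[0,0.001,0]],"hand":[0.018,0.018]}'
python3 - <<'E'
from h import *
c=cam("wrist"); save(c,"w24"); print(toolT()[:3,3])
E
```

```text
clock: 26.78
eef_pos: [0.6239, -0.2883, 0.0289]
tool_rot: [0.762, 0.647, -0.001, -0.002]
ft_force: [-4.0, 1.2, 6.9]
grip_width: 0.018
clock: 27.02
eef_pos: [0.6245, -0.2884, 0.0289]
tool_rot: [0.762, 0.647, -0.001, -0.002]
ft_force: [-4.7, 1.2, 7.6]
grip_width: 0.0181
[ 0.62443823 -0.28834493  0.02883692]
```

```bash
python3 - <<'E'
from h import *
c=load("w24");crop(c,200,60,500,360,2,"w24c")
d=cam("side"); save(d,"d24"); crop(d,290,200,430,305,5.5,"d24c")
s=cam("scene"); save(s,"s24"); crop(s,320,180,440,280,6,"s24c")
E
timeout 60 python3 - <<'E'
from gap import *
for n,xe,p in(("w23",(340,357),(359.5,173.5)),("w24",(340,357),(359,173))):
    gap(n,[*range(88,158),*range(190,280)],xe,[p])
E
```

```text
w23 far side of pin from edge mm 7.72
w24 far side of pin from edge mm 7.64
```

View pics/w24c.png

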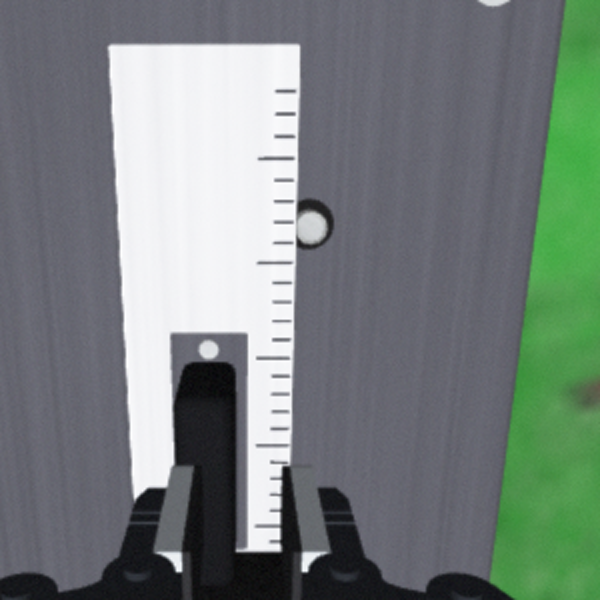

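View pics/d24c.png

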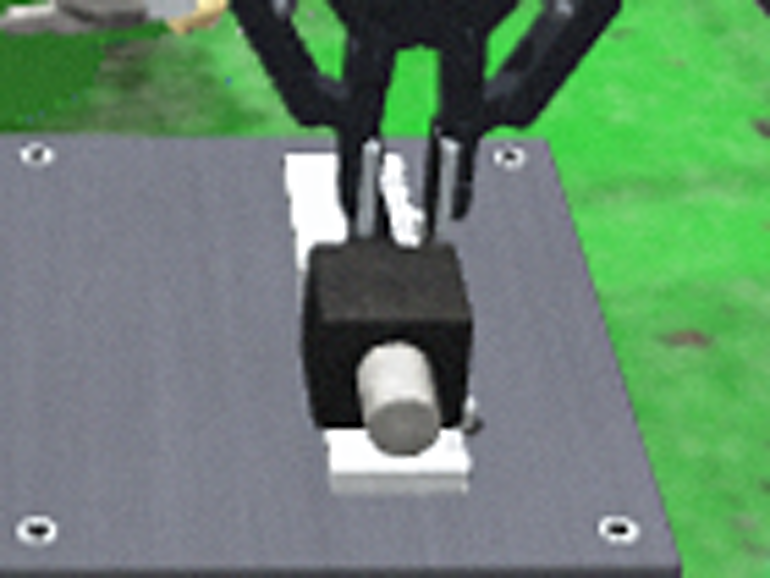

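View pics/s24c.png

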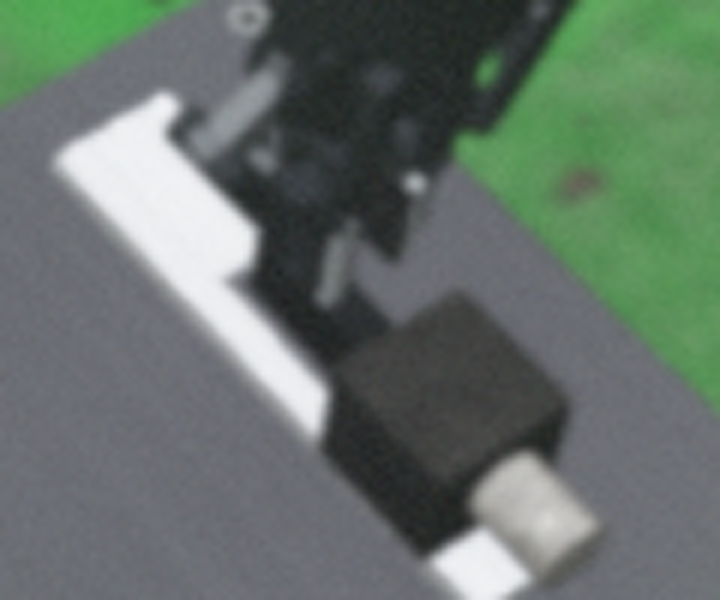

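Under 4–5 N the blade stays put (pin reading 7.64 mm, against 7.72 before); only the finger flexes, so it is seated. Backing off and lifting clear.

```bash
python3 -m crank '{"dr":[[0,0,0],[0,0,0],[0,0,0]],"travel":[[0,-0.003,0],[0,-0.006,0],[0,-0.006,0]],"hand":[0.018,0.024,0.026]}'
python3 -m crank '{"dr":[[0,0,0],[0,0,0],[0,0,0],[0,0,0],[0,0,0],[0,0,0],[0,0,0]],"travel":[[0,0,-0.004],[0,0,-0.03],[0,0,-0.07],[0,0,-0.11],[0,0.02,-0.15],[-0.012,0.03,-0.175],[-0.012,0.03,-0.175]],"hand":[0.026,0.026,0.026,0.026,0.026,0.066,0.066]}'
python3 -m crank '{"dr":[[0,0,0],[0,0,0]],"travel":[[0,0,0],[0,0,0]],"hand":[0.066,0.066]}'
python3 - <<'E'
from h import *
T=toolT();print(T.round(4))
c=cam("wrist"); save(c,"w25"); crop(c,200,60,440,300,2.5,"w25c")
d=cam("side"); save(d,"d25"); s=cam("scene"); save(s,"s25")
E
```

```text
clock: 27.55
eef_pos: [0.6193, -0.2872, 0.0276]
tool_rot: [0.762, 0.648, -0.0, -0.002]
ft_force: [0.3, -0.5, 0.2]
grip_width: 0.0258
clock: 28.42
eef_pos: [0.6495, -0.3056, 0.2053]
tool_rot: [0.762, 0.647, 0.001, 0.001]
ft_force: [-0.1, 0.8, 0.5]
grip_width: 0.0616
clock: 28.68
eef_pos: [0.6469, -0.3037, 0.201]
tool_rot: [0.762, 0.648, -0.001, -0.003]
ft_force: [-0.4, -0.7, 0.2]
grip_width: 0.0659
[[ 0.1612  0.9869 -0.005   0.6469]
 [ 0.9869 -0.1612  0.0036 -0.3037]
 [ 0.0028 -0.0055 -1.      0.201 ]
 [ 0.      0.      0.      1.    ]]
```

View pics/w25c.png

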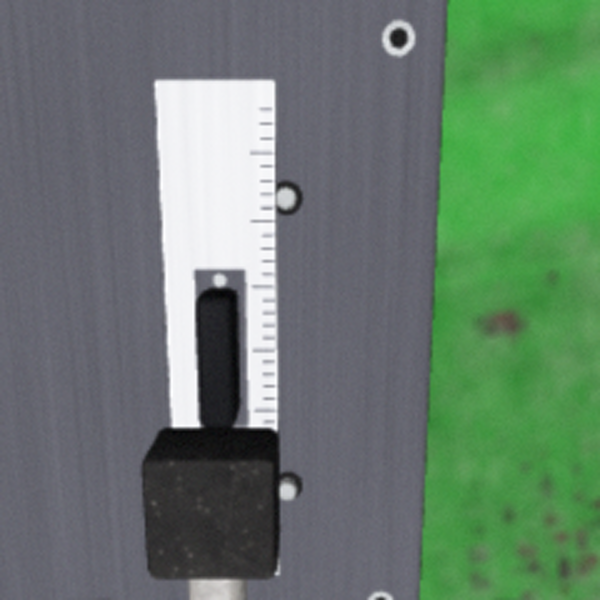

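View pics/d25.png

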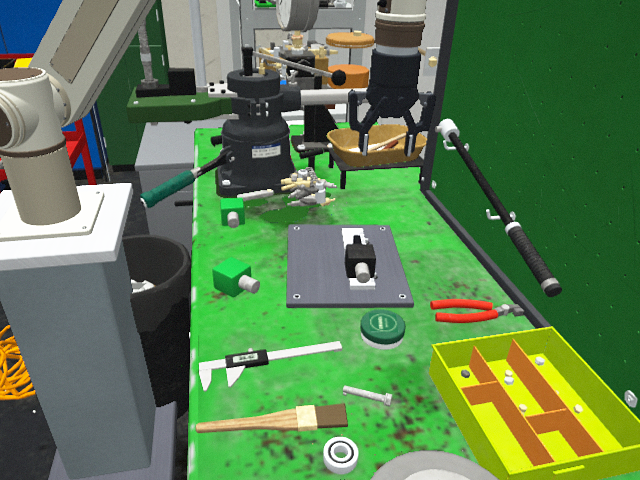

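```bash
timeout 60 python3 - <<'E'
from gap import *
gap("w25",[*range(98,132),*range(150,225)],(300,325),[(314,139),(315,255.5)])
E
```

```text
w25 far side of pin from edge mm 7.51
w25 far side of pin from edge mm 7.28
```

Both pins are in contact (7.51 and 7.28 mm, no gap), and the coil is upright and untouched by the robot. Handing in.

```bash
python3 - <<'E'
from workcell import job
print(job.job_done())
E
```

```text
the job is handed in; nothing more can be done
None
```

I slid the straightedge across the plate by its rib until its long edge met both pins, pushing at up to about 12 N. I then stood the black coil on the blade, right of the grip, with its spigot pointing outward. After placing it I gave the rib one more gentle push (4–5 N) to make sure the edge was seated. The job was handed in at about 29 s, with the arm clear of everything.

**Last checks:**
- **Pin contact:** the far side of each pin read 7.5 mm (left) and 7.3 mm (right) from the blade edge. The left pin read 7.4 to 7.6 mm while pressed under force. These come out below the true 8 mm diameter, so they show contact only to within a few tenths of a millimetre.
- **One disagreement:** before the last push, the right pin read 0.3 mm wider than before the coil was placed. It closed up after the push.
- **Coil and bystanders:** the final pictures show the coil level on the blade, clear of the rib. The caliper, tin and green look-alikes are where they started; I never clearly identified the feeler gauge.

**"Upright":** I took this to mean the coil's underside stays down and the spigot stays level, as the task describes it. If you meant spigot up, this placement is wrong.

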